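# Stand the candle in the lantern and shut its door

### The arm

A 6-joint arm with a two-finger parallel gripper is mounted at the origin on the work surface. World frame = base frame: x ahead of the robot, y to its left, z up, the work surface at z = 0. Lengths are in m, angles in degrees, forces in N, time in s.
With the tool pointing down it reaches from about 0.4 to 0.825 m from the base axis. Payload 7 kg.
Tool frame: the origin (TCP) lies on the centre line of the jaws, within the pads' length; the fingertips stand 19 mm ahead of it and the grasp point (between the pads) is the TCP (r.tips_ahead is the distance from the TCP to the fingertips, in m); z points along the fingers, y is the line along which they close (so a half turn about z gives the same grasp; the last joint's range is limited). The gripper opens to 88 mm and grips with 3 to 60 N. Pads are 19 mm wide; open, the fingers measure 130 mm over their backs; the gripper's body (78 mm by 193 mm) begins 47 mm behind the grasp point.
Start: joints at [-48.581, 20.546, 0.682, 0, -70.136, -16.507], TCP at [0.284, -0.612, 0.246] pointing down, gripper open.
Joint ranges: [-176.03, 176.03], [-82.01, 121.73], [-58.28, 71.71], [-173.87, 95.51], [-174.79, -0.11], [-173.66, 173.66]. Speed limits (degrees/s): [136.94, 136.94, 172.46, 180, 180, 180].

### API

Orientations are given as [roll, pitch, yaw] about the fixed x, y, z axes, in that order (R = Rz(yaw) Ry(pitch) Rx(roll)).
In Python, from plant import r, viewer, close_job gives the robot as it stands. The module is installed in compiled form; this text tells all that it offers.
- The arm moves only by the tool arm_command, never from a script. Its arguments are lists of equal length, an entry for each row: "travel": the shift along the world's x, y, z scaled (see below), a list of three; "delta_rot": the turn, a rotation vector about the world's x, y, z scaled (see below), a list of three. In form: {"travel": [[dx, dy, dz], ...], "delta_rot": [[rx, ry, rz], ...]}. A call has 1 to 20 rows; each row is the pose to reach, as a shift and turn from the pose commanded when the call began; what a row does not reach only later rows make up. The controller multiplies each number of a shift by 0.5 m and each number of a turn by 90 degrees. A row lasts 1/8 s, in which the tool goes at most 62.5 mm and 10.7 degrees, less where a joint would pass 70% of its speed; a pose out of reach is approached as far as the arm can. A call with a number of a shift or a turn outside -1 to 1 is refused whole. A call with a gripper value outside its range is refused whole. "grip" is the opening, from 0 (shut) to 1 (fully open), set as the call begins (left out, the last holds). The fingers move at their own pace and stop on an object; "newtons" is the grip in N (left out, the last holds). Time passes only in rows, so rows that repeat a pose let the fingers close. It gives the time, the measured TCP pose, the force, the opening and the grip force at its end, in the units of the state.
- r.get_state(): the state, without advancing time (a new reading comes with each control period).
- viewer.capture(name): name is "scene" or "top" or "wrist"; returns a dict with "img" (384x512x3 uint8, red, green, blue), "camera_matrix" (3x3 intrinsics, pixels), "R" (3x3) and "t" (3): a world point X has camera coordinates R X + t; the wrist camera has in their place "mount" (4x4, takes a point from camera to tool coordinates, whose origin is the TCP and whose axes are the flange's). Camera axes: x right, y down, z forward; pixel columns grow to the right and rows downward; lengths in m; the calibration is good to about 2 mm. A picture is of the moment at which its call begins: read the wrist's pose just before it. There is no depth.
- close_job(): hands the job in; it is judged then, once.
The state is a dict: "time_s": time; "joints": joint angles; "qd": joint speeds; "joint_torque": joint torques, N m; "tcp_pos": TCP position; "eef_rot": TCP orientation; "contact_force": force on the tool from outside, world axes, zero at the start; "moment": the same for the moment, N m; "gripper_width": finger opening in m; "gripper_force": force on a finger pad.
Only numpy, scipy, OpenCV 4.12 (cv2) and the standard library are available. Lean on these libraries where they do the work, as an engineer would, in place of code of your own. Each camera call takes 0.05 s, during which the arm holds its last target. There are 200 camera calls.

### The job

Finish the black lantern: swing its glass door wide open, stand the ivory LED candle upright on the lantern's floor inside, setting it down gently rather than dropping it, then close the door fully and let go. Leave the red candle, the glue bottle, the cutter knife and the wood offcut where they are.

Things in the scene. Friction and masses are not known exactly. Their poses are not given: they have to be found in the camera images.
- lantern: black lantern, glass sides and back, fixed, 180 wide (y), 170 deep (x), 320 high. Origin: centre of underside, z up; open front on -x (turned to the board's side). Opening 160 wide between corner posts (outer face x = -85), from a sill (top z = 18) to the roof grille (z = 300 to 320, no way through). Floor top at z = 12. Driftwood 75 high fills the back: clear floor x = -75 to 49, y = -80 to 80
- lantern_floor (a point): on the top of the lantern's floor plate, z = 12, a good spot for the candle's foot (lantern frame x = -15, y = 0); axes as the lantern's
- lantern_door (a joint): glass door in a black frame, hinged at the lantern's left (+y) front corner: 0 = shut, grows as the free edge swings out, to 2.0 rad. Starts ajar, 0.5 to 0.95, and stays where left. 166 from hinge to free edge, 10 thick, lower edge z = 28, upper edge z = 292. A brass knob, 16 across, stands 27 out of its outer face, 12 from the free edge, at z = 130
- door_hinge (a point): on the door's vertical hinge axis at the height of the door's upper edge (z = 292; lantern frame x = -93, y = 85). Axes as the lantern's; with the door at angle a its free edge lies from here in the direction (-sin a, -cos a) of the lantern's x, y
- door_free_edge (a point): upper corner of the door's free edge, mid-thickness, 166 from door_hinge; its y axis points from the free edge to the hinge, its -x axis out of the door's outer face
- candle: the ivory LED pillar candle, round, 60 across and 100 high with an orange plastic flame on top (118 in all), about 0.2 kg. Origin at the centre of its underside; z along it, up. Starts standing on the board
- red_candle: the same candle in dark red, standing on the board; to be left alone
- glue_bottle: white glue bottle, 66 across and 200 high, standing on the board; to be left alone. Origin at the centre of its underside
- board: round plywood board lying flat and fixed, 250 across, 12 thick; origin at the centre of its underside. The two candles and the bottle stand on it, about 140 apart (centre to centre), in any order
- cutter: grey and yellow cutter knife lying beyond the board, 150 long along its x, 16 high; leave alone
- offcut: flat offcut of wood lying in front of the lantern, 120 x 70 x 22 high; leave alone
Not all that is in view belongs to the job. What is shaped like the candle but green or purple is not meant.

How it is judged (in metres and radians):
On the way, in this order (a step that is already met when the one before it is completed fails the run):
1. the door is swung wide open (more than 1.2 rad) (value of joint lantern_door above 1.2 rad), for 0.2 s.
2. the ivory candle stands upright on the lantern's floor, let go, the door still open (x of candle in the frame of lantern between -0.06 and 0.035 m and y of candle in the frame of lantern between -0.055 and 0.055 m and z of candle in the frame of lantern between 0.008 and 0.017 m and angle between candle's own z axis and vertical below 0.1 rad and contact force between each of the arm, the fingers and candle below 0.1 N and linear speed of candle below 0.03 m/s and value of joint lantern_door above 0.3 rad), for 0.2 s.
At the end, for the whole second after the job is handed in: The ivory candle stands upright (within 0.1 rad) and still on the lantern's floor (its foot within 5 mm of the floor's height), its axis inside the lantern: x between -60 and 35 mm and y within 55 mm of the lantern's middle; the door is shut to within 0.08 rad; nothing is held (x of candle in the frame of lantern between -0.06 and 0.035 m and y of candle in the frame of lantern between -0.055 and 0.055 m and z of candle in the frame of lantern between 0.008 and 0.017 m and angle between candle's own z axis and vertical below 0.1 rad and contact force between each of the arm, the fingers and candle below 0.1 N and linear speed of candle below 0.03 m/s and value of joint lantern_door below 0.08 rad and velocity of joint lantern_door below 0.05 rad/s); the robot touches nothing.
It fails at once if the candle is dropped in: it moves faster than 0.6 m/s inside the lantern (linear speed of candle above 0.6 m/s and x of candle in the frame of lantern between -0.08 and 0.08 m and y of candle in the frame of lantern between -0.08 and 0.08 m and z of candle in the frame of lantern below 0.29 m).
It fails at once if a bystander is shifted (red candle and glue bottle by more than 30 mm, the cutter and the offcut by more than 40 mm) (distance of any of red_candle, glue_bottle from where it was at the start of the episode above 0.03 m or distance of any of cutter, offcut from where it was at the start of the episode above 0.04 m).
It fails at once if the red candle or the glue bottle is tipped over (angle between any of red_candle, glue_bottle's own z axis and vertical above 0.5 rad).
It also fails if it takes over 72 s, if anything falls off the work surface, if the arm or the gripper's body presses on something with over 40 N, if the wrist force passes 120 N, or if a joint passes its speed limit or range.

## Working session

There is one attempt and no reset: what is moved stays moved. The work goes in short steps, Python scripts to look and compute and a tool call to move; the robot and the scene stay as the last step left them, time stands still between calls to the robot, and variables do not carry over. Pictures are saved under pics/ and viewed, at most 10 in all, crops included, and the job is handed in when it is done.

Besides the shell and the picture viewer there is one more tool, called after "Call:" as name(argument=value, ...), one argument or row to a line, values as JSON. arm_command: Moves the arm, as the interface text tells. Shifts and turns lie within -1 to 1; 1 stands for 0.5 m of shift or 90 degrees of turn. Its arguments: {"type":"object","properties":{"travel":{"type":"array"},"delta_rot":{"type":"array"},"grip":{"type":"number"},"newtons":{"type":"number"}},"required":["travel","delta_rot"]}

```bash
mkdir -p pics; cat > h.py <<'E'
import numpy as np, cv2
from plant import r, viewer, close_job
from scipy.spatial.transform import Rotation as Ro
def cap(n):
    s=r.get_state(); c=viewer.capture(n)
    K=np.array(c["camera_matrix"])
    if n=="wrist":
        T=np.eye(4);T[:3,:3]=Ro.from_euler('xyz',s["eef_rot"],degrees=True).as_matrix();T[:3,3]=s["tcp_pos"]
        W=np.linalg.inv(T@np.array(c["mount"]));R,t=W[:3,:3],W[:3,3]
    else: R,t=np.array(c["R"]),np.array(c["t"])
    return dict(img=c["img"].copy(),K=K,R=R,t=t)
def save(c,n): cv2.imwrite(f"pics/{n}.png",c["img"][:,:,::-1]); np.savez(f"pics/{n}.npz",**c)
def load(n): return dict(np.load(f"pics/{n}.npz"))
def ray(c,u,v):
    d=c["R"].T@np.linalg.solve(c["K"],[u,v,1.]);return -c["R"].T@c["t"],d/np.linalg.norm(d)
def onz(c,u,v,z):
    o,d=ray(c,u,v);return o+d*(z-o[2])/d[2]
def tri(*rays):
    A=sum(np.eye(3)-np.outer(d,d) for o,d in rays);b=sum((np.eye(3)-np.outer(d,d))@o for o,d in rays)
    p=np.linalg.solve(A,b);return p,[np.linalg.norm((np.eye(3)-np.outer(d,d))@(p-o)) for o,d in rays]
def proj(c,X):
    p=c["K"]@(c["R"]@np.array(X)+c["t"]);return p[:2]/p[2]
E
python3 - <<'E'
from h import *
np.set_printoptions(precision=3,suppress=True)
for n in("scene","top","wrist"):
    c=cap(n);save(c,n+"0");print(n,-c["R"].T@c["t"],c["R"][2],c["K"][0])
a,b=[load(n+"0")["img"] for n in("scene","top")]
print(r.get_state())
E
```

```text
scene [ 0.918 -0.335  0.907] [-0.418  0.267 -0.868] [375.89    0.    257.852]
top [ 0.51  -0.101  1.442] [ 0.052 -0.012 -0.999] [471.366   0.    257.53 ]
wrist [ 0.214 -0.644  0.384] [ 0.259  0.122 -0.958] [314.98    0.    262.794]
{'time_s': 0.15, 'joints': array([-48.58 ,  20.583,   0.645,  -0.014, -70.136, -16.509]), 'qd': array([-0.057, -0.167,  0.156,  0.043, -0.015, -0.026]), 'joint_torque': array([ -0.001, -58.328,  29.329,   7.001,   0.009,  -0.   ]), 'tcp_pos': array([ 0.284, -0.612,  0.245]), 'eef_rot': array([ 179.926,   -0.008, -155.094]), 'contact_force': array([ 0.65 ,  0.614, -0.099]), 'moment': array([-0.   , -0.011,  0.045]), 'gripper_force': 0.0, 'gripper_width': 0.08750268978298412}
```

View pics/scene0.png

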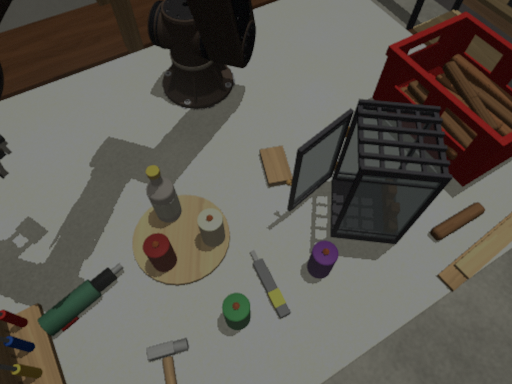

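View pics/top0.png

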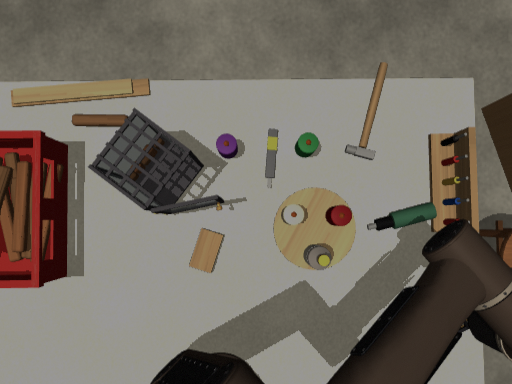

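The scene picture shows the lantern with its door ajar, hinge corner near (343,170) and free edge near (293,205). In the top picture the hinge corner is near (152,210) and the door's free end near (222,200).

Things that could be taken for the ivory candle, with pixels as (scene; top):
- ivory pillar with orange flame: (211,226); (293,214)
- red candle: (160,252); (340,215)
- glue bottle: (165,200); (320,257)
- green candle: (237,311); (307,144)
- purple candle: (322,259); (227,146)

By the description I choose the ivory one at top (293,214). I'll check it in a crop.

```bash
python3 - <<'E'
from h import *
a=load("scene0")["img"];b=load("top0")["img"]
f=lambda i,x,y,w,h,k:cv2.resize(i[y:y+h,x:x+w],None,fx=k,fy=k,interpolation=cv2.INTER_CUBIC)
br=lambda i:np.clip(255*(i/255.)**.5,0,255).astype(np.uint8)
p=np.zeros((600,800,3),np.uint8)
p[:360,:480]=br(f(b,80,100,160,120,3)); p[:,480:]=br(f(a,280,90,160,300,2))
p[360:,:240]=br(f(b,265,180,80,80,3)); p[360:,240:480]=br(f(a,160,180,80,80,3))
cv2.imwrite("pics/crop1.png",p[:,:,::-1])
E
```

```text
Traceback (most recent call last):
ValueError: could not broadcast input array from shape (588,320,3) into shape (600,320,3)
```

```bash
python3 - <<'E'
from h import *
a=load("scene0")["img"];b=load("top0")["img"]
f=lambda i,x,y,w,h,k:cv2.resize(i[y:y+h,x:x+w],None,fx=k,fy=k,interpolation=cv2.INTER_CUBIC)
br=lambda i:np.clip(255*(i/255.)**.5,0,255).astype(np.uint8)
p=np.zeros((600,800,3),np.uint8)
p[:360,:480]=br(f(b,80,100,160,120,3)); p[:320,480:]=br(f(a,285,95,160,160,2))
p[360:,:240]=br(f(b,265,180,80,80,3)); p[360:,240:480]=br(f(a,160,180,80,80,3))
cv2.imwrite("pics/crop1.png",p[:,:,::-1])
E
```

```text
(no output)
```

View pics/crop1.png

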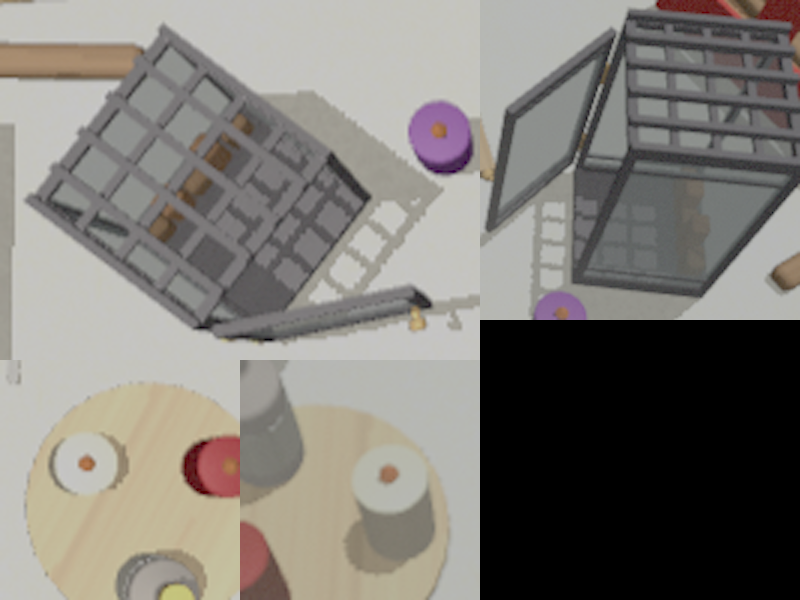

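```bash
python3 - <<'E'
from h import *
np.set_printoptions(precision=4,suppress=True)
s,t=load("scene0"),load("top0")
P={}
for n,a,b in [("FL",(361,101),(148.3,209)),("FR",(359,170),(190.7,151.7)),("BR",(445,177),(134.3,109.3)),("BL",(440,107.5),(89.3,166.7)),
 ("hinge",(351.5,111.5),(151.7,210)),("free",(300,149),(218.3,196.7)),("candleflame",(209.5,218),(293.7,214.5))]:
    P[n],e=tri(ray(s,*a),ray(t,*b));print(n,P[n],np.array(e))
T={n:onz(t,*b,.32)[:2] for n,b in [("FL",(148.3,209)),("FR",(190.7,151.7)),("BR",(134.3,109.3)),("BL",(89.3,166.7))]}
S={n:onz(s,*b,.32)[:2] for n,b in [("FL",(361,101)),("FR",(359,170)),("BR",(445,177)),("BL",(440,107.5))]}
for D in(T,S):
    print({k:v.round(3) for k,v in D.items()},[np.linalg.norm(D[a]-D[b]).round(3) for a,b in(("FL","FR"),("FR","BR"),("BR","BL"),("BL","FL"))])
    cen=sum(D.values())/4; ex=D["BL"]+D["BR"]-D["FL"]-D["FR"]; print(cen,np.degrees(np.arctan2(ex[1],ex[0])))
d=P["free"]-P["hinge"];print("door",np.linalg.norm(d),np.degrees(np.arctan2(d[1],d[0])))
for n,c in(("s",s),("t",t)):
    h=cv2.cvtColor(c["img"],cv2.COLOR_RGB2HSV)
    x0,y0=((190,200) if n=="s" else (275,195)); w=40
    print(n,h[y0:y0+60:6,x0+20])
    # orange flame centroid
    m=((h[...,0]<14)&(h[...,1]>120)&(h[...,2]>90)).astype(np.uint8);
    sub=m[y0:y0+w,x0:x0+w];ys,xs=np.nonzero(sub);print(len(xs),xs.mean()+x0,ys.mean()+y0)
print([onz(t,293.2,214.3,z).round(4) for z in(.112,.13)])
E
```

```text
FL [0.5453 0.1484 0.319 ] [0.0053 0.0053]
FR [0.6795 0.0447 0.3086] [0.0003 0.0003]
BR [0.7798 0.1767 0.3122] [0.0042 0.0042]
BL [0.6455 0.2861 0.3168] [0.0012 0.0012]
hinge [0.5403 0.1437 0.2845] [0.0001 0.0001]
free [ 0.5715 -0.0186  0.2945] [0.002 0.002]
candleflame [ 0.5272 -0.2195  0.1114] [0. 0.]
{'FL': array([0.542, 0.144]), 'FR': array([0.678, 0.043]), 'BR': array([0.781, 0.177]), 'BL': array([0.644, 0.284])} [np.float64(0.169), np.float64(0.17), np.float64(0.174), np.float64(0.173)]
[0.6612 0.1622] 53.0825593345557
{'FL': array([0.549, 0.152]), 'FR': array([0.684, 0.038]), 'BR': array([0.779, 0.166]), 'BL': array([0.648, 0.284])} [np.float64(0.177), np.float64(0.16), np.float64(0.176), np.float64(0.165)]
[0.6649 0.16  ] 53.378164721440996
door 0.16557482894922645 -79.097751617355
s [[ 34  16 131]
 [ 22  85 129]
 [ 34  31 132]
 [ 10 174  95]
 [ 35  21 132]
 [ 30  32 113]
 [ 22  60  64]
 [ 22  60  64]
 [ 20  94  87]
 [ 25  80 128]]
19 209.68421052631578 217.21052631578948
t [[ 22  96 151]
 [ 22  95 151]
 [ 28  25 152]
 [ 10 203  89]
 [ 27  17 152]
 [ 23  84 151]
 [ 18 108 144]
 [ 19 104 149]
 [ 20 101 149]
 [ 21 100 151]]
19 293.36842105263156 214.21052631578948
[array([ 0.5278, -0.2181,  0.112 ]), array([ 0.5275, -0.2165,  0.13  ])]
```

The crop confirms it: the ivory pillar with the orange flame is at top (293,214), and scene (210,217) shows the same flame. Next I work out the push points for the door and where the bystanders stand.

```bash
python3 - <<'E'
from h import *
np.set_printoptions(precision=4,suppress=True)
t,s=load("top0"),load("scene0")
print("red",onz(t,341,213.5,.115),"bottle cap",onz(t,324,260.5,.212),onz(s,153,173,.212),"board",onz(t,315,228,.012),"offcut",onz(t,207,250,.022),"cutter",onz(t,272,155,.01),"purple",onz(t,227,146,.11),"green",onz(t,307,144,.11))
C=np.array([.663,.161]);y=np.radians(53.2);ex=np.array([np.cos(y),np.sin(y)]);ey=np.array([-ex[1],ex[0]])
H=C-.093*ex+.085*ey;print("hinge",H)
for a in(.74,1.0,1.25,1.5,1.75,1.9):
    d=-np.sin(a)*ex-np.cos(a)*ey; n=np.cos(a)*ex-np.sin(a)*ey  # inner side
    print(a,"free",H+.166*d,"tool",H+.13*d+(.04 if a<.8 else .026)*n)
E
```

```text
red [ 0.5283 -0.3527  0.115 ] bottle cap [ 0.4054 -0.2874  0.212 ] [ 0.4153 -0.2893  0.212 ] board [ 0.4868 -0.2923  0.012 ] offcut [0.4254 0.0342 0.022 ] cutter [ 0.7111 -0.1651  0.01  ] purple [ 0.7241 -0.0331  0.11  ] green [ 0.7274 -0.2609  0.11  ]
hinge [0.5392 0.1374]
0.74 free [ 0.5703 -0.0256] tool [0.6029 0.0172]
1.0 free [ 0.5274 -0.0281] tool [0.5559 0.0059]
1.25 free [ 0.4868 -0.02  ] tool [0.5228 0.0059]
1.5 free [ 0.4494 -0.0022] tool [0.4908 0.014 ]
1.75 free [0.4177 0.0244] tool [0.4618 0.0299]
1.9 free [0.4022 0.0438] tool [0.4466 0.0427]
```

Call:
arm_command(
  travel=[
    [0.1, 0.1, 0.2],
    [0.3, 0.7, 0.24],
    [0.3, 0.7, 0.24],
    [0.3, 0.7, 0.24],
    [0.3, 0.7, 0.24],
    [0.3, 0.7, 0.24],
    [0.3, 0.7, 0.24],
    [0.3, 0.7, 0.24],
  ],
  delta_rot=[
    [0, 0, 0],
    [0, 0, 0],
    [0, 0, 0],
    [0, 0, 0],
    [0, 0, 0],
    [0, 0, 0],
    [0, 0, 0],
    [0, 0, 0],
  ],
  grip=0,
)

```text
time_s: 1.15
tcp_pos: [0.4353, -0.26, 0.3664]
eef_rot: [-180.0, 0.1, -154.9]
contact_force: [-0.2, 0.1, 0.2]
gripper_width: 0.0131
gripper_force: 0.0
```

```bash
python3 - <<'E'
from h import *
import json
s=r.get_state();print(s["time_s"],s["tcp_pos"],s["eef_rot"],s["joints"])
open("kin.txt","a").write(json.dumps([list(s["joints"]),list(s["tcp_pos"]),list(s["eef_rot"])])+"\n")
E
```

```text
1.15 [ 0.43527473 -0.26001409  0.36642853] [-1.79952351e+02  9.43301675e-02 -1.54867677e+02] [-8.63442351e+00  1.06658508e+00 -8.21643159e+00 -1.29930446e-02
 -8.06120823e+01 -5.62311852e+01]
```

Call:
arm_command(
  travel=[
    [0.34, 0.556, 0],
    [0.34, 0.556, 0],
    [0.34, 0.556, 0],
    [0.34, 0.556, 0],
    [0.34, 0.556, 0],
    [0.34, 0.556, 0],
    [0.34, 0.556, 0],
    [0.34, 0.556, -0.154],
    [0.34, 0.556, -0.154],
    [0.34, 0.556, -0.154],
  ],
  delta_rot=[
    [0, 0, 0],
    [0, 0, 0],
    [0, 0, 0],
    [0, 0, 0],
    [0, 0, 0],
    [0, 0, 0],
    [0, 0, 0],
    [0, 0, 0],
    [0, 0, 0],
    [0, 0, 0],
  ],
)

```text
time_s: 2.4
tcp_pos: [0.604, 0.0145, 0.2889]
eef_rot: [-180.0, -0.1, -155.1]
contact_force: [0.2, -0.4, 0.8]
gripper_width: 0.0005
gripper_force: 0.0
```

```bash
python3 - <<'E'
from h import *
s=r.get_state();print(s["time_s"],s["tcp_pos"],s["eef_rot"],s["joints"],s["contact_force"])
c=cap("top");save(c,"top1");i=c["img"][90:240,60:270];cv2.imwrite("pics/top1c.png",cv2.resize(i,None,fx=3,fy=3)[:,:,::-1])
E
```

```text
2.4 [0.60399227 0.01450069 0.28889458] [-1.79968023e+02 -8.02394232e-02 -1.55141976e+02] [ 1.99091192e+01  1.25533635e+01 -4.79191470e+00  4.06099738e-02
 -7.27319076e+01 -8.50631533e+01] [ 0.15799062 -0.39028205  0.78876547]
```

View pics/top1c.png

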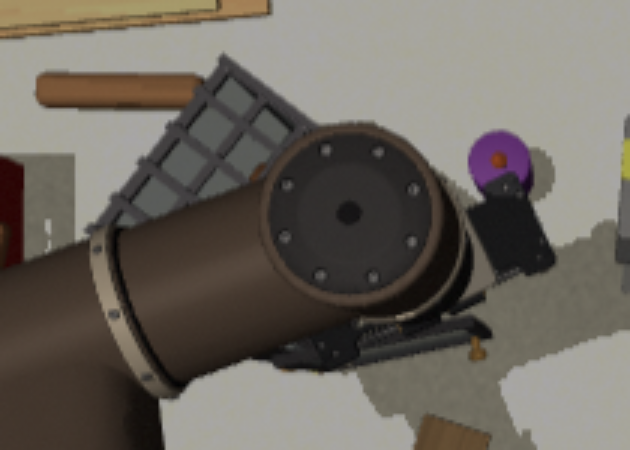

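The crop shows the closed fingers inside the door, with the knob at crop (478,347) still in place. Now I push the door along its arc.

Call:
arm_command(
  travel=[
    [-0.05, -0.012, 0],
    [-0.096, -0.018, 0],
    [-0.13, -0.018, 0],
    [-0.162, -0.018, 0],
    [-0.195, -0.01, 0],
    [-0.226, 0, 0],
    [-0.255, 0.015, 0],
    [-0.284, 0.03, 0],
    [-0.3, 0.045, 0],
    [-0.314, 0.057, 0],
    [-0.314, 0.057, 0],
    [-0.314, 0.057, 0],
  ],
  delta_rot=[
    [0, 0, 0],
    [0, 0, 0],
    [0, 0, 0],
    [0, 0, 0],
    [0, 0, 0],
    [0, 0, 0],
    [0, 0, 0],
    [0, 0, 0],
    [0, 0, 0],
    [0, 0, 0],
    [0, 0, 0],
    [0, 0, 0],
  ],
)

```text
time_s: 3.95
tcp_pos: [0.4475, 0.0444, 0.2885]
eef_rot: [-180.0, -0.0, -155.1]
contact_force: [-0.6, 0.7, 0.3]
gripper_width: 0.0003
gripper_force: 0.0
```

```bash
python3 - <<'E'
from h import *
s=r.get_state();print(s["time_s"],s["tcp_pos"],s["eef_rot"],s["joints"],s["contact_force"])
c=cap("scene");save(c,"scene2");cv2.imwrite("pics/s2.png",c["img"][:,:,::-1])
E
```

```text
3.95 [0.4474544  0.04439923 0.28848323] [-1.79998724e+02 -1.37402647e-02 -1.55075282e+02] [ 3.09155094e+01 -2.96991608e+00 -2.21181826e+01 -1.74948099e-04
 -7.08655319e+01 -9.59907341e+01] [-0.63913691  0.7291206   0.33406707]
```

View pics/s2.png

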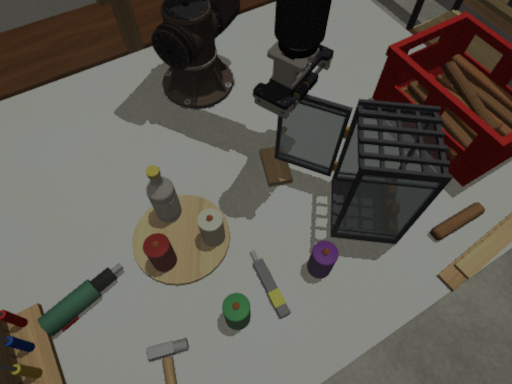

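The door stands wide open: its free top corner is at (283,97) and its hinge at (351,110). Next I retract upward, turn the wrist, and collect poses for a kinematic fit.

Call:
arm_command(
  travel=[
    [0.04, -0.03, 0.1],
    [0.04, -0.06, 0.25],
    [0.04, -0.2, 0.25],
    [0.04, -0.2, 0.25],
    [0.04, -0.2, 0.25],
    [0.04, -0.2, 0.25],
    [0.04, -0.2, 0.25],
    [0.04, -0.2, 0.25],
    [0.04, -0.2, 0.25],
    [0.04, -0.2, 0.25],
  ],
  delta_rot=[
    [0, 0, 0],
    [0, 0, 0.12],
    [0, 0, 0.24],
    [0, 0, 0.36],
    [0, 0, 0.48],
    [0, 0, 0.6],
    [0, 0, 0.72],
    [0, 0, 0.84],
    [0, 0, 0.96],
    [0, 0, 1],
  ],
)

```text
time_s: 5.25
tcp_pos: [0.4675, -0.056, 0.4133]
eef_rot: [180.0, 0.0, -64.9]
contact_force: [-0.1, -0.3, 0.1]
gripper_width: 0.0004
gripper_force: 0.0
```

Call:
arm_command(
  travel=[
    [0, 0, 0],
    [0, 0, 0],
    [0, 0, 0],
    [0, 0, 0],
    [0, 0, 0],
    [0, 0, 0],
  ],
  delta_rot=[
    [0.1, -0.05, 0.1],
    [0.2, -0.1, 0.2],
    [0.3, -0.15, 0.3],
    [0.3, -0.15, 0.4],
    [0.3, -0.15, 0.5],
    [0.3, -0.15, 0.5],
  ],
  grip=1,
)

```text
time_s: 6.0
tcp_pos: [0.4679, -0.0569, 0.4126]
eef_rot: [-151.5, 7.6, -17.1]
contact_force: [0.4, 0.0, -0.9]
gripper_width: 0.0548
gripper_force: 0.0
```

```bash
cat > kin.py <<'E'
import numpy as np
from scipy.spatial.transform import Rotation as Ro
from scipy.optimize import least_squares
def E(a,d): return Ro.from_rotvec(np.radians(d)*np.array(a,float)).as_matrix()
# tool frame at j=0: tool pointing along forearm (+x)
X,Y,Z=[1,0,0],[0,1,0],[0,0,1]
s4,s6=1,1
def fk(q,p,s=(1,1)):
    R=E(Z,q[0]);P=np.array([0,0,p[0]])+R@[p[1],p[2],0]
    R=R@E(Y,q[1]);P=P+R@[0,0,p[3]]
    R=R@E(Y,-q[2]);P=P+R@[p[4],0,p[5]]
    R=R@E(X,s[0]*q[3]);P=P+R@[0,p[6],0]
    R=R@E(Y,-q[4]);P=P+R@[p[7],p[8],p[9]]
    R=R@E(X,s[1]*q[5])
    # at j6=0,tool down: tool x heading -y (right), z along forearm X, y = z cross x
    R=R@np.array([[0,0,1.],[-1,0,0],[0,-1,0]])
    return P,R
E
python3 - <<'E'
from h import *; from kin import *; import json,itertools
np.set_printoptions(precision=4,suppress=True)
s=r.get_state();D=[([-48.581,20.546,.682,0,-70.136,-16.507],[.284,-.612,.246],[180,0,-155.09]),
([-8.634,1.067,-8.216,-.013,-80.612,-56.231],[.43527,-.26001,.36643],[-179.95,.094,-154.87]),
([19.909,12.553,-4.792,.04,-72.732,-85.063],[.60399,.0145,.28889],[-179.97,-.08,-155.14]),
([30.9155,-2.97,-22.118,0,-70.866,-95.99],[.44745,.0444,.28848],[-180,-.01,-155.075]),
(list(s["joints"]),list(s["tcp_pos"]),list(s["eef_rot"]))]
print(s["time_s"],D[-1])
json.dump(D,open("D.json","w"))
for sg in itertools.product((1,-1),(1,-1)):
    print(sg,[np.degrees(Ro.from_matrix(fk(d[0],np.zeros(10),sg)[1].T@Ro.from_euler('xyz',d[2],degrees=True).as_matrix()).magnitude()).round(2) for d in D])
E
```

```text
6.0 ([np.float64(-8.004940038481346), np.float64(1.745272818996337), np.float64(4.137286902581725), np.float64(-29.422967925001632), np.float64(-94.3534288983353), np.float64(77.2392667934082)], [np.float64(0.4678701414983048), np.float64(-0.05689930311311425), np.float64(0.412635410034914)], [np.float64(-151.47793390778995), np.float64(7.599850355920725), np.float64(-17.061170982829655)])
(1, 1) [np.float64(33.02), np.float64(112.47), np.float64(170.1), np.float64(168.02), np.float64(162.05)]
(1, -1) [np.float64(0.0), np.float64(0.02), np.float64(0.08), np.float64(0.0), np.float64(58.85)]
(-1, 1) [np.float64(33.02), np.float64(112.46), np.float64(170.12), np.float64(168.02), np.float64(154.48)]
(-1, -1) [np.float64(0.0), np.float64(0.0), np.float64(0.0), np.float64(0.0), np.float64(0.0)]
```

```bash
python3 - <<'E'
from kin import *; import json
np.set_printoptions(precision=4,suppress=True)
D=json.load(open("D.json"))
def full(v): return np.array([v[0],v[1],v[2],v[3],v[4],v[5],v[6],v[7],0,0])
f=lambda v:np.concatenate([fk(d[0],full(v),(-1,-1))[0]-d[1] for d in D]+[1e-3*(v-[.3,0,0,.35,.35,0,0,.25])])
o=least_squares(f,[.3,0,-.19,.35,.35,0,0,.25]);print(o.x,abs(o.fun[:15]).max(),o.cost)
E
```

```text
[ 0.1998  0.001  -0.0005  0.6008  0.4626 -0.0002 -0.1914  0.3592] 0.00023446948374250542 1.3575269559018618e-07
```

```bash
cat >> kin.py <<'E'
PP=np.array([.2,.0,0,.6,.4625,0,-.1915,.3592,0,0]);SG=(-1,-1)
LO=np.array([-176,-82,-58.2,-173.8,-174.7,-.2]);LO=np.array([-176,-82,-58.2,-173.8,-174.7,-173.6]);HI=np.array([176,121.7,71.7,95.5,-.2,173.6])
def pts(q):
    R=E(Z,q[0]);s=np.array([0,0,.2]);R=R@E(Y,q[1]);e=s+R@[0,0,.6];R=R@E(Y,-q[2]);w=e+R@[.4625,0,0];R=R@E(X,-q[3]);v=w+R@[0,-.1915,0]
    return e,w,v
def Rt(head,down=0,camup=1):
    h,d=np.radians([head,down]);z=np.array([np.cos(h)*np.cos(d),np.sin(h)*np.cos(d),-np.sin(d)])
    x=np.array([np.cos(h)*np.sin(d),np.sin(h)*np.sin(d),np.cos(d)])*camup
    return np.array([x,np.cross(z,x),z]).T
def ik(P,R,n=60,seed=0,q0=None):
    g=np.random.default_rng(seed);out=[]
    f=lambda q:np.concatenate([(fk(q,PP,SG)[0]-P)*5,(Ro.from_matrix(R.T@fk(q,PP,SG)[1])).as_rotvec()])
    for k in range(n):
        x0=np.clip(q0,LO+.1,HI-.1) if q0 is not None and k==0 else g.uniform(LO,HI)
        o=least_squares(f,x0,bounds=(LO,HI),max_nfev=60)
        if o.cost<1e-8 and not any(np.abs(o.x-y).max()<1 for y in out): out.append(o.x)
        if q0 is not None and k==0 and out: break
    return out
E
python3 - <<'E'
from kin import *
np.set_printoptions(precision=3,suppress=True)
C=np.array([.663,.161])
y=np.radians(53.2);ex=np.array([np.cos(y),np.sin(y)]);ey=np.array([-ex[1],ex[0]])
T=C-.048*ex-.018*ey
for cu in(1,-1):
  print("PLACE",cu)
  for q in ik(np.r_[T,.095],Rt(53.2,0,cu),40): print(q,*pts(q))
  for h in(-35,-50,-65,-80,-100,-120,-150,180,160):
    hh=np.radians(h);P=np.r_[np.array([.528,-.218])-.011*np.array([np.cos(hh),np.sin(hh)]),.095]
    for q in ik(P,Rt(h,0,cu),25): print("GRASP",h,q,*pts(q))
E
```

```text
PLACE 1
[ -26.083   48.915  -17.237  -99.821  -85.688 -113.477] [ 0.406 -0.199  0.594] [ 0.574 -0.281  0.171] [ 0.433 -0.176  0.095]
GRASP -100 [ 23.988  52.239 -41.746  56.076 -87.774 -93.306] [0.433 0.193 0.567] [0.404 0.18  0.106] [0.592 0.147 0.095]
GRASP -120 [ 19.829  56.795 -23.135  40.61  -97.678 -83.465] [0.472 0.17  0.529] [0.548 0.198 0.073] [0.713 0.103 0.095]
GRASP -150 [   9.769   64.096    3.346   22.899 -117.289  -79.04 ] [0.532 0.092 0.462] [0.755 0.13  0.059] [ 0.849 -0.033  0.095]
GRASP 180 [  -1.696   69.785   26.297    2.463 -136.485  -88.213] [ 0.563 -0.017  0.407] [ 0.898 -0.027  0.089] [ 0.898 -0.218  0.095]
GRASP 160 [ -10.283   70.972   37.861  -17.406 -145.65  -104.511] [ 0.558 -0.101  0.396] [ 0.939 -0.17   0.143] [ 0.876 -0.345  0.095]
PLACE -1
[-26.083  48.915 -17.237 -99.821 -85.688  66.523] [ 0.406 -0.199  0.594] [ 0.574 -0.281  0.171] [ 0.433 -0.176  0.095]
GRASP -100 [ 23.988  52.239 -41.746  56.076 -87.774  86.694] [0.433 0.193 0.567] [0.404 0.18  0.106] [0.592 0.147 0.095]
GRASP -120 [ 19.829  56.795 -23.135  40.61  -97.678  96.535] [0.472 0.17  0.529] [0.548 0.198 0.073] [0.713 0.103 0.095]
GRASP -150 [   9.769   64.096    3.346   22.899 -117.289  100.96 ] [0.532 0.092 0.462] [0.755 0.13  0.059] [ 0.849 -0.033  0.095]
GRASP 180 [  -1.696   69.785   26.297    2.463 -136.485   91.787] [ 0.563 -0.017  0.407] [ 0.898 -0.027  0.089] [ 0.898 -0.218  0.095]
GRASP 160 [ -10.283   70.972   37.861  -17.406 -145.65    75.489] [ 0.558 -0.101  0.396] [ 0.939 -0.17   0.143] [ 0.876 -0.345  0.095]
```

```bash
python3 - <<'E'
from kin import *
np.set_printoptions(precision=3,suppress=True)
C=np.array([.663,.161])
y=np.radians(53.2);ex=np.array([np.cos(y),np.sin(y)]);ey=np.array([-ex[1],ex[0]])
obs={"red":([.528,-.353],.03,.13),"bottle":([.408,-.288],.033,.212)}
def seg(a,b,o):
    o,rad,h=obs[o];best=9
    for t in np.linspace(0,1,60):
        p=a+t*(b-a); dz=max(0,p[2]-h); dh=max(0,np.linalg.norm(p[:2]-o)-rad); best=min(best,np.hypot(dz,dh))
    return best
for th in(8,12,15):
  T=C-.050*ex-.018*ey
  for z in(.1,.25):
    for q in ik(np.r_[T,z],Rt(53.2,th,1),20):
      e,w,v=pts(q);print("PLACE",th,z,q,w,v,{o:(round(seg(e,w,o),3),round(seg(w,v,o),3),round(seg(v,np.r_[T,z],o),3)) for o in obs})
  for S in([.36,-.5],[.4,-.5],[.3,-.55],[.3,-.5]):
   for h in(0,25,50,75,100):
    for q in ik(np.r_[S,.09],Rt(h,th,1),8):
      e,w,v=pts(q);print("SPOT",S,h,q,w,v) if th==12 else 0
E
```

```text
PLACE 8 0.1 [ -24.596   42.025  -18.035  -96.597  -76.992 -120.044] [ 0.575 -0.263  0.245] [ 0.434 -0.175  0.15 ] {'red': (np.float64(0.135), np.float64(0.122), np.float64(0.173)), 'bottle': (np.float64(0.137), np.float64(0.077), np.float64(0.083))}
PLACE 8 0.25 [ -23.094   24.066  -16.956  -92.916  -74.433 -139.542] [ 0.546 -0.233  0.444] [ 0.434 -0.175  0.3  ] {'red': (np.float64(0.327), np.float64(0.241), np.float64(0.241)), 'bottle': (np.float64(0.259), np.float64(0.121), np.float64(0.121))}
PLACE 12 0.1 [ -23.306   38.964  -18.045  -94.702  -72.622 -123.698] [ 0.578 -0.249  0.279] [ 0.437 -0.171  0.175] {'red': (np.float64(0.171), np.float64(0.15), np.float64(0.179)), 'bottle': (np.float64(0.156), np.float64(0.083), np.float64(0.087))}
PLACE 12 0.25 [ -21.263   21.453  -16.11   -89.691  -70.461 -144.134] [ 0.546 -0.213  0.476] [ 0.437 -0.171  0.325] {'red': (np.float64(0.364), np.float64(0.261), np.float64(0.261)), 'bottle': (np.float64(0.292), np.float64(0.143), np.float64(0.143))}
SPOT [0.36, -0.5] 0 [ -87.226   40.908  -14.327  -85.339  -78.592 -125.523] [ 0.032 -0.656  0.274
[... 2153 characters left out ...]
85  -47.316 -125.689 -131.419] [ 0.355 -0.851  0.289] [ 0.209 -0.839  0.165]
SPOT [0.3, -0.5] 100 [ -56.861   63.823   37.362  -33.221 -135.446 -120.095] [ 0.521 -0.798  0.259] [ 0.361 -0.846  0.165]
PLACE 15 0.1 [ -22.119   36.734  -17.926  -93.062  -69.346 -126.725] [ 0.58  -0.236  0.304] [ 0.44  -0.168  0.193] {'red': (np.float64(0.199), np.float64(0.169), np.float64(0.186)), 'bottle': (np.float64(0.173), np.float64(0.089), np.float64(0.091))}
PLACE 15 0.25 [ -19.653   19.631  -15.416  -87.001  -67.557 -147.821] [ 0.546 -0.195  0.5  ] [ 0.44  -0.168  0.343] {'red': (np.float64(0.391), np.float64(0.276), np.float64(0.276)), 'bottle': (np.float64(0.317), np.float64(0.16), np.float64(0.16))}
```

```bash
cat >> h.py <<'E'
def plan(P,R,st=None):
    s=r.get_state();R0=Ro.from_euler('xyz',s["eef_rot"],degrees=True).as_matrix()
    v=np.degrees(Ro.from_matrix(R@R0.T).as_rotvec())
    print("from",np.round(s["tcp_pos"],4),np.round(s["eef_rot"],1),"q",np.round(s["joints"],1),"t",round(s["time_s"],2))
    print("travel",np.round((np.array(P)-s["tcp_pos"])/.5,3),"rot",np.round(v/90,3),"deg",round(np.linalg.norm(v),1))
E
python3 - <<'E'
from h import *
from kin import ik,Rt
R=Ro.from_euler('xyz',[180,0,-120],degrees=True).as_matrix()
plan([.528,-.218,.30],R)
print(ik(np.array([.528,-.218,.092]),R,8))
E
```

```text
from [ 0.4679 -0.0569  0.4126] [-151.5    7.6  -17.1] q [ -8.    1.7   4.1 -29.4 -94.4  77.2] t 6.0
travel [ 0.12  -0.322 -0.225] rot [-0.22   0.301 -1.095] deg 104.1
[array([-2.84760210e+00,  1.93990607e+01, -2.34846153e+01, -1.47440275e-10,
       -4.71163240e+01, -2.71523979e+01])]
```

Call:
arm_command(
  travel=[
    [0.03, -0.08, -0.05],
    [0.06, -0.16, -0.1],
    [0.09, -0.24, -0.16],
    [0.12, -0.322, -0.225],
    [0.12, -0.322, -0.225],
    [0.12, -0.322, -0.225],
    [0.12, -0.322, -0.225],
    [0.12, -0.322, -0.225],
    [0.12, -0.322, -0.225],
  ],
  delta_rot=[
    [-0.022, 0.03, -0.11],
    [-0.044, 0.06, -0.22],
    [-0.066, 0.09, -0.33],
    [-0.088, 0.12, -0.44],
    [-0.11, 0.15, -0.548],
    [-0.132, 0.18, -0.657],
    [-0.154, 0.21, -0.767],
    [-0.176, 0.241, -0.876],
    [-0.176, 0.241, -0.876],
  ],
  grip=1,
)

```text
time_s: 7.12
tcp_pos: [0.5275, -0.2163, 0.3005]
eef_rot: [-176.4, 5.4, -100.1]
contact_force: [0.3, 0.1, 0.5]
gripper_width: 0.0877
gripper_force: 0.0
```

```bash
python3 - <<'E'
from h import *
plan([.528,-.218,.26],Ro.from_euler('xyz',[180,0,-120],degrees=True).as_matrix())
E
```

```text
from [ 0.5275 -0.2163  0.3005] [-176.4    5.4 -100.1] q [ -6.1   7.6  -7.4  -5.4 -71.   -2.5] t 7.12
travel [ 0.001 -0.003 -0.081] rot [-0.043  0.059 -0.219] deg 20.8
```

Call:
arm_command(
  travel=[
    [0, 0, -0.04],
    [0, 0, -0.08],
    [0, 0, -0.08],
    [0, 0, -0.08],
  ],
  delta_rot=[
    [-0.022, 0.03, -0.11],
    [-0.043, 0.059, -0.219],
    [-0.043, 0.059, -0.219],
    [-0.043, 0.059, -0.219],
  ],
)

```text
time_s: 7.62
tcp_pos: [0.5277, -0.2171, 0.2617]
eef_rot: [-179.9, 0.1, -119.7]
contact_force: [-0.0, -0.2, 0.2]
gripper_width: 0.0872
gripper_force: 0.0
```

```bash
python3 - <<'E'
from h import *
np.set_printoptions(precision=4,suppress=True)
c=cap("wrist");save(c,"w3");print(r.get_state()["tcp_pos"])
t=load("top0")
i=c["img"].astype(int);h=cv2.cvtColor(c["img"],cv2.COLOR_RGB2HSV)
m=((h[...,0]<14)&(h[...,1]>130)&(h[...,2]>60)).astype(np.uint8)
n,l,st,ce=cv2.connectedComponentsWithStats(m)
print([(ce[k].round(1),st[k][4],proj(c,[.528,-.218,.12]).round(1)) for k in range(1,n) if st[k][4]>15])
for k in range(1,n):
    if st[k][4]>15: print(onz(c,*ce[k],.12),tri(ray(c,*ce[k]),ray(t,293.4,214.2)))
E
```

```text
[ 0.5277 -0.2172  0.262 ]
[(array([175.1,   9.9]), np.int32(23), array([261.7, 184.4])), (array([196.7,  45.9]), np.int32(1108), array([261.7, 184.4])), (array([178.1,  15.1]), np.int32(16), array([261.7, 184.4])), (array([159.5,  20.7]), np.int32(31), array([261.7, 184.4])), (array([203.2,  21.5]), np.int32(19), array([261.7, 184.4])), (array([181. ,  22.2]), np.int32(22), array([261.7, 184.4])), (array([195.3,  29.3]), np.int32(23), array([261.7, 184.4])), (array([156.5,  34.6]), np.int32(44), array([261.7, 184.4])), (array([169.1,  36.6]), np.int32(17), array([261.7, 184.4])), (array([162.2,  54.1]), np.int32(60), array([261.7, 184.4])), (array([179.4,  72.8]), np.int32(145), array([261.7, 184.4])), (array([183.1,  79.5]), np.int32(16), array([261.7, 184.4])), (array([262.4, 182.9]), np.int32(197), array([261.7, 184.4])), (array([ 65.2, 233.2]), np.int32(24), array([261.7, 184.4]))]
[ 0.5164 -0.3763  0.12  ] (array([ 0.4904, -0.1782,  0.6879]), [np.float64(0.03138248447631028), np.float64(0.03138248447631029)])
[ 0.5159 -0.3459  0.12  ] (array([ 0.486 , -0.1808,  0.7714]), [np.flo
[... 940 characters left out ...]
2694), np.float64(0.040445571473726946)])
[ 0.5439 -0.3548  0.12  ] (array([ 0.4918, -0.2146,  0.5384]), [np.float64(0.04516626127104556), np.float64(0.045166261271045574)])
[ 0.5397 -0.3358  0.12  ] (array([ 0.4989, -0.2279,  0.4756]), [np.float64(0.04774670752579661), np.float64(0.04774670752579653)])
[ 0.54   -0.3299  0.12  ] (array([ 0.5037, -0.235 ,  0.4262]), [np.float64(0.04826709898927819), np.float64(0.0482670989892783)])
[ 0.5267 -0.2189  0.12  ] (array([ 0.5276, -0.2181,  0.116 ]), [np.float64(0.0003934180714580055), np.float64(0.0003934180714578605)])
[ 0.7175 -0.2698  0.12  ] (array([ 0.532 , -0.2399,  0.3355]), [np.float64(0.04142542561548632), np.float64(0.04142542561548636)])
```

View pics/w3.png

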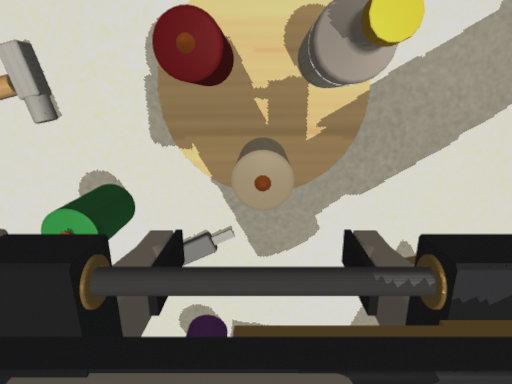

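The wrist picture shows the ivory candle's flame at (262,183), centred between the jaws. It triangulates to (0.528, -0.218, 0.116), which fits its height. The red candle is at (187,43) and the bottle at (380,20), both clear of the fingers.

Call:
arm_command(
  travel=[
    [0, -0.002, -0.1],
    [0, -0.002, -0.2],
    [0, -0.002, -0.28],
    [0, -0.002, -0.34],
    [0, -0.002, -0.34],
  ],
  delta_rot=[
    [0, 0, 0],
    [0, 0, 0],
    [0, 0, 0],
    [0, 0, 0],
    [0, 0, 0],
  ],
)

```text
time_s: 8.3
tcp_pos: [0.5263, -0.218, 0.09]
eef_rot: [179.9, -0.0, -120.0]
contact_force: [0.9, 0.3, 0.7]
gripper_width: 0.0877
gripper_force: 0.0
```

Call:
arm_command(
  travel=[
    [0, 0, 0],
    [0, 0, 0],
    [0, 0, 0],
    [0, 0, 0],
    [0, 0, 0],
    [0, 0, 0],
  ],
  delta_rot=[
    [0, 0, 0],
    [0, 0, 0],
    [0, 0, 0],
    [0, 0, 0],
    [0, 0, 0],
    [0, 0, 0],
  ],
  grip=0.5,
  newtons=20,
)

```text
time_s: 9.05
tcp_pos: [0.528, -0.2178, 0.0921]
eef_rot: [-179.9, 0.0, -120.0]
contact_force: [0.4, -0.0, 6.0]
gripper_width: 0.0596
gripper_force: 20.0
```

Call:
arm_command(
  travel=[
    [0, 0, 0.1],
    [0, 0, 0.2],
    [0, 0, 0.3],
    [0, 0, 0.4],
    [-0.03, -0.05, 0.48],
    [-0.1, -0.17, 0.48],
    [-0.17, -0.29, 0.48],
    [-0.24, -0.41, 0.48],
    [-0.3, -0.5, 0.48],
    [-0.336, -0.564, 0.44],
    [-0.336, -0.564, 0.36],
    [-0.336, -0.564, 0.28],
    [-0.336, -0.564, 0.2],
    [-0.336, -0.564, 0.12],
    [-0.336, -0.564, 0.05],
    [-0.336, -0.564, 0.01],
    [-0.336, -0.564, -0.01],
    [-0.336, -0.564, -0.018],
    [-0.336, -0.564, -0.022],
    [-0.336, -0.564, -0.022],
  ],
  delta_rot=[
    [0, 0, 0],
    [0, 0, 0],
    [0, 0, 0],
    [0, 0, 0],
    [0, 0, 0],
    [0, 0, 0],
    [0, 0, 0],
    [0, 0, 0],
    [0, 0, 0],
    [0, 0, 0],
    [0, 0, 0],
    [0, 0, 0],
    [0, 0, 0],
    [0, 0, 0],
    [0, 0, 0],
    [0, 0, 0],
    [0, 0, 0],
    [0, 0, 0],
    [0, 0, 0],
    [0, 0, 0],
  ],
)

```text
time_s: 11.55
tcp_pos: [0.3596, -0.4999, 0.0807]
eef_rot: [-179.9, -0.0, -120.1]
contact_force: [0.4, -0.5, -1.8]
gripper_width: 0.0596
gripper_force: 20.0
```

Call:
arm_command(
  travel=[
    [0, 0, -0.002],
    [0, 0, -0.004],
    [0, 0, -0.004],
  ],
  delta_rot=[
    [0, 0, 0],
    [0, 0, 0],
    [0, 0, 0],
  ],
)

```text
time_s: 11.92
tcp_pos: [0.3597, -0.5001, 0.08]
eef_rot: [-179.9, -0.0, -120.0]
contact_force: [-1.3, 3.2, 9.7]
gripper_width: 0.0598
gripper_force: 20.0
```

Call:
arm_command(
  travel=[
    [0, 0, 0],
    [0, 0, 0],
    [0, 0, 0],
    [0, 0, 0.05],
    [0, 0, 0.15],
    [0, 0, 0.25],
    [0, 0, 0.35],
    [0, 0, 0.45],
    [0, 0, 0.5],
  ],
  delta_rot=[
    [0, 0, 0],
    [0, 0, 0],
    [0, 0, 0],
    [0, 0, 0],
    [0, 0, 0],
    [0, 0, 0],
    [0, 0, 0],
    [0, 0, 0],
    [0, 0, 0],
  ],
  grip=1,
)

```text
time_s: 13.05
tcp_pos: [0.3597, -0.5003, 0.3315]
eef_rot: [-179.7, -0.1, -120.1]
contact_force: [0.8, -0.5, -0.8]
gripper_width: 0.0877
gripper_force: 0.0
```

```bash
python3 - <<'E'
from h import *
from kin import *
np.set_printoptions(precision=3,suppress=True)
c=cap("wrist");save(c,"w4")
h=cv2.cvtColor(c["img"],cv2.COLOR_RGB2HSV)
p=proj(c,[.36,-.5,.11]);x,y=p.astype(int);print(p)
m=((h[...,0]<14)&(h[...,1]>130)&(h[...,2]>50)).astype(np.uint8);m[:,:max(0,x-40)]=0;m[:,x+40:]=0;m[:max(0,y-40)]=0;m[y+40:]=0
ys,xs=np.nonzero(m);print(len(xs),xs.mean(),ys.mean(),onz(c,xs.mean(),ys.mean(),.108))
hd=np.radians(53.2);e=np.array([np.cos(hd),np.sin(hd)])
S=np.array([.36,-.5])
R=Rt(53.2,10,1)
for d,z in((.15,.3),(.15,.092),(.012,.092)):
  for q in ik(np.r_[S-d*e,z],R,10): print(d,z,q,*pts(q)[1:])
plan(np.r_[S-.15*e,.3],R)
E
```

```text
[263.144 167.829]
121 263.8264462809917 166.21487603305786 [ 0.359 -0.501  0.108]
0.15 0.3 [ -82.345   49.984   44.619  -70.916 -133.129 -162.827] [ 0.123 -0.912  0.543] [ 0.058 -0.903  0.362]
0.15 0.092 [ -80.261   62.297   40.711  -60.121 -124.473 -144.955] [ 0.163 -0.947  0.309] [ 0.058 -0.903  0.154]
0.012 0.092 [ -73.122   55.521   23.641  -60.139 -113.805 -138.398] [ 0.258 -0.849  0.295] [ 0.141 -0.793  0.154]
from [ 0.36  -0.501  0.334] [-179.6   -0.1 -120.1] q [-36.1  12.4   0.8   0.1 -77.9   6.1] t 13.1
travel [-0.18  -0.238 -0.068] rot [-0.691 -1.037  1.486] deg 174.6
```

```bash
cat > path.py <<'E'
from h import *
from kin import *
def jpath(q1,n,lo,hi,q0=None):
    "rows for steps lo..hi of n along joint line q0(at first call, saved)->q1, relative to current pose"
    s=r.get_state();R0=Ro.from_euler('xyz',s["eef_rot"],degrees=True).as_matrix();P0=s["tcp_pos"];T=[];W=[];zmin=9
    for k in range(lo,hi+1):
        P,R=fk(q0+(q1-q0)*k/n,PP,SG);T.append(np.round((P-P0)/.5,3).tolist());W.append(np.round(np.degrees(Ro.from_matrix(R@R0.T).as_rotvec())/90,3).tolist());zmin=min(zmin,P[2])
    print(T);print(W);print("zmin",zmin,"t",s["time_s"],"max",np.abs(W).max(),np.abs(T).max())
E
python3 - <<'E'
from path import *
hd=np.radians(53.2);e=np.array([np.cos(hd),np.sin(hd)]);S=np.array([.359,-.501])
q1=ik(np.r_[S-.12*e,.2],Rt(53.2,10,1),10)[0];q0=np.array(r.get_state()["joints"]);np.save("q.npy",[q0,q1]);print(q1.round(1))
jpath(q1,18,1,8,q0)
E
```

```text
[ -79.7   53.6   37.5  -64.  -126.5 -151.2]
[[-0.014, 0.005, -0.037], [-0.023, 0.009, -0.071], [-0.029, 0.012, -0.101], [-0.033, 0.015, -0.129], [-0.036, 0.016, -0.153], [-0.037, 0.016, -0.175], [-0.037, 0.013, -0.193], [-0.036, 0.008, -0.209]]
[[0.051, 0.006, -0.131], [0.102, 0.017, -0.26], [0.153, 0.034, -0.387], [0.203, 0.056, -0.511], [0.254, 0.084, -0.631], [0.304, 0.119, -0.748], [0.354, 0.16, -0.86], [0.403, 0.208, -0.967]]
zmin 0.22949385738912054 t 13.1 max 0.967 0.209
```

Call:
arm_command(
  travel=[
    [-0.014, 0.005, -0.02],
    [-0.023, 0.009, -0.04],
    [-0.029, 0.012, -0.06],
    [-0.033, 0.015, -0.08],
    [-0.036, 0.016, -0.1],
    [-0.037, 0.016, -0.12],
    [-0.037, 0.013, -0.14],
    [-0.036, 0.008, -0.16],
    [-0.036, 0.008, -0.18],
    [-0.036, 0.008, -0.2],
  ],
  delta_rot=[
    [0.051, 0.006, -0.131],
    [0.102, 0.017, -0.26],
    [0.153, 0.034, -0.387],
    [0.203, 0.056, -0.511],
    [0.254, 0.084, -0.631],
    [0.304, 0.119, -0.748],
    [0.354, 0.16, -0.86],
    [0.403, 0.208, -0.967],
    [0.403, 0.208, -0.967],
    [0.403, 0.208, -0.967],
  ],
)

```text
time_s: 14.35
tcp_pos: [0.3403, -0.4964, 0.226]
eef_rot: [143.8, -7.6, 151.9]
contact_force: [0.7, -0.4, 0.0]
gripper_width: 0.0876
gripper_force: 0.0
```

```bash
python3 - <<'E'
from path import *
q0,q1=np.load("q.npy");print(r.get_state()["joints"].round(1),(q0+(q1-q0)*8/18).round(1),r.get_state()["tcp_pos"])
jpath(q1,18,9,18,q0)
E
```

```text
[-55.7  30.7  16.5 -28.7 -99.3 -63.6] [-55.5  30.7  17.1 -28.4 -99.5 -63.8] [ 0.34025654 -0.49641298  0.22598302]
[[0.003, -0.01, -0.006], [0.002, -0.021, -0.017], [-0.0, -0.035, -0.025], [-0.005, -0.052, -0.032], [-0.012, -0.072, -0.037], [-0.022, -0.094, -0.041], [-0.037, -0.119, -0.044], [-0.055, -0.145, -0.047], [-0.078, -0.173, -0.049], [-0.106, -0.201, -0.052]]
[[0.063, 0.041, -0.094], [0.132, 0.081, -0.185], [0.203, 0.124, -0.269], [0.276, 0.17, -0.345], [0.351, 0.217, -0.414], [0.426, 0.267, -0.475], [0.501, 0.32, -0.528], [0.575, 0.374, -0.573], [0.648, 0.431, -0.608], [0.719, 0.49, -0.636]]
zmin 0.19999999999999307 t 14.35 max 0.719 0.201
```

Call:
arm_command(
  travel=[
    [0, -0.01, -0.006],
    [0, -0.021, -0.01],
    [0, -0.035, -0.015],
    [-0.005, -0.052, -0.02],
    [-0.012, -0.072, -0.025],
    [-0.022, -0.094, -0.03],
    [-0.037, -0.119, -0.035],
    [-0.055, -0.145, -0.04],
    [-0.078, -0.173, -0.045],
    [-0.106, -0.201, -0.052],
    [-0.106, -0.201, -0.052],
    [-0.106, -0.201, -0.052],
  ],
  delta_rot=[
    [0.063, 0.041, -0.094],
    [0.132, 0.081, -0.185],
    [0.203, 0.124, -0.269],
    [0.276, 0.17, -0.345],
    [0.351, 0.217, -0.414],
    [0.426, 0.267, -0.475],
    [0.501, 0.32, -0.528],
    [0.575, 0.374, -0.573],
    [0.648, 0.431, -0.608],
    [0.719, 0.49, -0.636],
    [0.719, 0.49, -0.636],
    [0.719, 0.49, -0.636],
  ],
)

```text
time_s: 15.85
tcp_pos: [0.2891, -0.5959, 0.202]
eef_rot: [178.4, -79.9, 54.9]
contact_force: [0.6, 0.1, 0.1]
gripper_width: 0.0872
gripper_force: 0.0
```

```bash
python3 - <<'E'
from path import *
np.set_printoptions(precision=4,suppress=True)
hd=np.radians(53.2);e=np.array([np.cos(hd),np.sin(hd)]);S=np.array([.359,-.501])
R=Rt(53.2,10,1)
plan(np.r_[S-.12*e,.09],R);plan(np.r_[S-.013*e,.09],R)
c=cap("wrist");save(c,"w5");print(proj(c,[*S,.118]),proj(c,[*S,0]))
g=np.clip(255*(c["img"]/255.)**.6,0,255).astype(np.uint8);cv2.imwrite("pics/w5.png",g[:,:,::-1])
# lantern refinement hints: projected predicted features
E
```

```text
from [ 0.2891 -0.5959  0.202 ] [178.4 -79.9  54.9] q [ -79.5   53.1   37.   -63.9 -126.3 -150.8] t 15.85
travel [-0.004 -0.002 -0.224] rot [ 0.003  0.002 -0.001] deg 0.3
from [ 0.2891 -0.5959  0.202 ] [178.4 -79.9  54.9] q [ -79.5   53.1   37.   -63.9 -126.3 -150.8] t 15.85
travel [ 0.124  0.169 -0.224] rot [ 0.003  0.002 -0.001] deg 0.3
[262.3628 252.5909] [261.9103 338.0474]
```

View pics/w5.png

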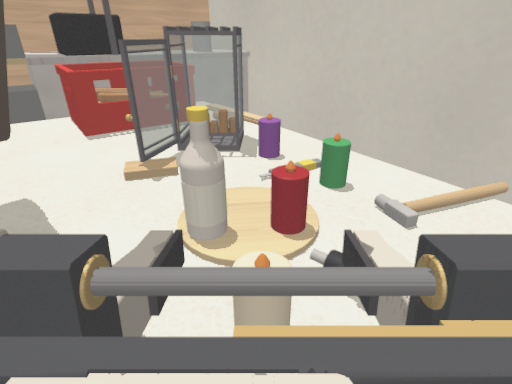

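The wrist picture shows the ivory candle upright and centred between the open fingers, flame at (262,262). The lantern with its open door lies ahead near (205,90). The bottle is at (204,185) and the red candle at (290,200).

Call:
arm_command(
  travel=[
    [0, 0, -0.1],
    [0, 0, -0.2],
    [0, 0, -0.224],
    [0.02, 0.03, -0.224],
    [0.05, 0.07, -0.224],
    [0.09, 0.12, -0.224],
    [0.115, 0.155, -0.224],
    [0.124, 0.169, -0.224],
    [0.124, 0.169, -0.224],
  ],
  delta_rot=[
    [0, 0, 0],
    [0, 0, 0],
    [0, 0, 0],
    [0, 0, 0],
    [0, 0, 0],
    [0, 0, 0],
    [0, 0, 0],
    [0, 0, 0],
    [0, 0, 0],
  ],
)

```text
time_s: 17.02
tcp_pos: [0.3508, -0.5119, 0.0915]
eef_rot: [178.8, -79.9, 54.5]
contact_force: [0.5, 0.1, -1.0]
gripper_width: 0.0875
gripper_force: 0.0
```

Call:
arm_command(
  travel=[
    [0, 0, 0],
    [0, 0, 0],
    [0, 0, 0],
    [0, 0, 0],
    [0, 0, 0],
    [0, 0, 0],
  ],
  delta_rot=[
    [0, 0, 0],
    [0, 0, 0],
    [0, 0, 0],
    [0, 0, 0],
    [0, 0, 0],
    [0, 0, 0],
  ],
  grip=0.5,
  newtons=25,
)

```text
time_s: 17.77
tcp_pos: [0.3503, -0.5118, 0.0899]
eef_rot: [179.5, -80.0, 53.7]
contact_force: [0.7, -0.9, -1.1]
gripper_width: 0.0597
gripper_force: 25.0
```

```bash
python3 - <<'E'
from path import *
C=np.array([.663,.161]);hd=np.radians(53.2);ex=np.array([np.cos(hd),np.sin(hd)]);ey=np.array([-ex[1],ex[0]]);R=Rt(53.2,10,1)
for nm,x,z in(("lift",None,.36),("front",-.24,.36),("front",-.24,.25),("in",-.05,.25),("down",-.05,.1)):
    P=np.r_[C+x*ex-.018*ey,z] if x else np.r_[r.get_state()["tcp_pos"][:2],z]
    print(nm,P.round(4));q=ik(P,R,8);print([a.round(1) for a in q],[np.round(p,3).tolist() for p in pts(q[0])] if q else 0)
plan(np.r_[C-.24*ex-.018*ey,.36],R)
E
```

```text
lift [ 0.3503 -0.5118  0.36  ]
[array([ -75.7,   38.5,   30.1,  -71.1, -125.9, -161.8])] [[0.092, -0.362, 0.669], [0.205, -0.805, 0.602], [0.138, -0.795, 0.422]]
front [ 0.5336 -0.042   0.36  ]
[array([ -40.8,   11.2,  -13.8,  -79.2,  -89.4, -154.7])] [[0.088, -0.076, 0.789], [0.405, -0.35, 0.593], [0.322, -0.325, 0.422]]
front [ 0.5336 -0.042   0.25  ]
[array([ -41. ,   22.2,  -18.3,  -79.7,  -86.7, -139.5])] [[0.171, -0.148, 0.756], [0.436, -0.379, 0.456], [0.322, -0.325, 0.312]]
in [0.6475 0.1102 0.25  ]
[array([ -22.2,   22.7,  -16.5,  -91.4,  -72.4, -141.8])] [[0.215, -0.088, 0.753], [0.546, -0.223, 0.461], [0.436, -0.173, 0.312]]
down [0.6475 0.1102 0.1   ]
[array([ -24. ,   40.5,  -18.1,  -95.7,  -74.8, -121.8])] [[0.356, -0.158, 0.656], [0.576, -0.257, 0.262], [0.436, -0.173, 0.162]]
from [ 0.3503 -0.5118  0.0899] [179.5 -80.   53.7] q [ -73.3   55.6   23.5  -59.9 -113.8 -138.1] t 17.77
travel [0.367 0.94  0.54 ] rot [ 0.001  0.001 -0.   ] deg 0.1
```

Call:
arm_command(
  travel=[
    [0, 0, 0.05],
    [0, 0, 0.14],
    [0, 0, 0.23],
    [0, 0, 0.33],
    [0, 0, 0.43],
    [0, 0, 0.54],
    [0.04, 0.1, 0.54],
    [0.08, 0.2, 0.54],
    [0.12, 0.3, 0.54],
    [0.16, 0.4, 0.54],
    [0.2, 0.5, 0.54],
    [0.24, 0.6, 0.54],
    [0.28, 0.7, 0.54],
    [0.32, 0.8, 0.54],
    [0.35, 0.89, 0.54],
    [0.367, 0.94, 0.54],
    [0.367, 0.94, 0.5],
    [0.367, 0.94, 0.4],
    [0.367, 0.94, 0.29],
    [0.367, 0.94, 0.29],
  ],
  delta_rot=[
    [0, 0, 0],
    [0, 0, 0],
    [0, 0, 0],
    [0, 0, 0],
    [0, 0, 0],
    [0, 0, 0],
    [0, 0, 0],
    [0, 0, 0],
    [0, 0, 0],
    [0, 0, 0],
    [0, 0, 0],
    [0, 0, 0],
    [0, 0, 0],
    [0, 0, 0],
    [0, 0, 0],
    [0, 0, 0],
    [0, 0, 0],
    [0, 0, 0],
    [0, 0, 0],
    [0, 0, 0],
  ],
)

```text
time_s: 20.27
tcp_pos: [0.5329, -0.0411, 0.2323]
eef_rot: [-177.4, -80.0, 50.7]
contact_force: [-0.6, 0.7, -0.9]
gripper_width: 0.0593
gripper_force: 25.0
```

```bash
python3 - <<'E'
from path import *
np.set_printoptions(precision=4,suppress=True)
c=cap("wrist");save(c,"w6");s=cap("scene");save(s,"s6");t=cap("top");save(t,"t6")
print(r.get_state()["tcp_pos"],r.get_state()["eef_rot"])
br=lambda i:np.clip(255*(i/255.)**.5,0,255).astype(np.uint8)
C=np.array([.663,.161]);hd=np.radians(53.2);ex=np.array([np.cos(hd),np.sin(hd)]);ey=np.array([-ex[1],ex[0]])
L=lambda x,y,z:np.r_[C+x*ex+y*ey,z]
for n in [(-.085,.08,.018),(-.085,-.08,.018),(-.085,-.09,0),(-.085,.08,.3),(-.085,-.08,.3),(-.085,-.09,.32),(-.085,.09,.32)]: print(n,proj(c,L(*n)).round(1),proj(s,L(*n)).round(1))
p=np.zeros((576,800,3),np.uint8);p[:384,:512]=br(c["img"]);p[:,512:]=br(cv2.resize(s["img"][70:262,320:416],None,fx=3,fy=3)[:, :288])
cv2.imwrite("pics/w6c.png",p[:,:,::-1])
E
```

```text
[ 0.5343 -0.0421  0.2378] [178.2476 -80.0019  54.9816]
(-0.085, 0.08, 0.018) [186.5 320. ] [330.6 179.4]
(-0.085, -0.08, 0.018) [316.  319.4] [330.5 231.4]
(-0.085, -0.09, 0) [322.9 329.5] [329.2 237.7]
(-0.085, 0.08, 0.3) [147.2  79.4] [354.3 109.4]
(-0.085, -0.08, 0.3) [338.9  77.9] [356.8 171.2]
(-0.085, -0.09, 0.32) [353.8  51.5] [359.5 169.7]
(-0.085, 0.09, 0.32) [130.5  53.4] [356.4  99.3]
```

View pics/w6c.png

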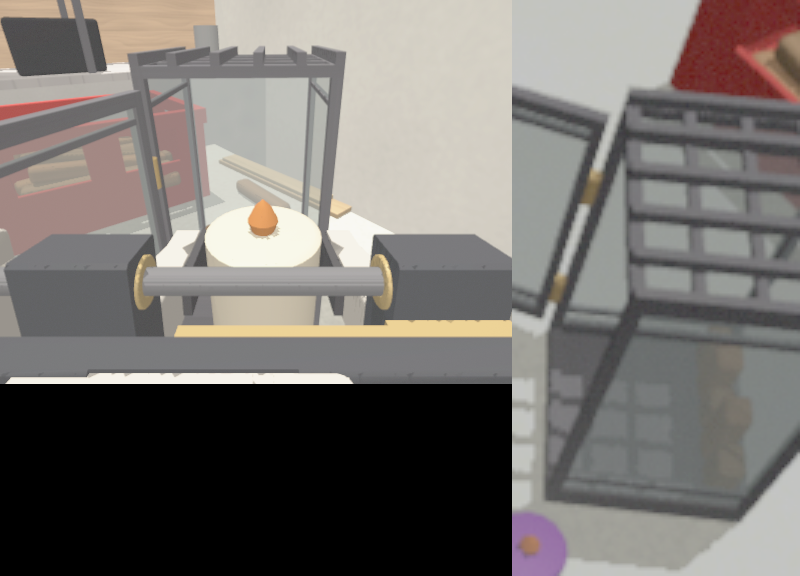

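```bash
python3 - <<'E'
from path import *
np.set_printoptions(precision=4,suppress=True)
w,s,t=load("w6"),load("s6"),load("top0")
A,B=.085,.09
O=[(w,(132,53),(-A,B,.32)),(w,(345,52),(-A,-B,.32)),(s,(358.7,100.7),(-A,B,.32)),(s,(359.3,170),(-A,-B,.32)),(s,(332,235.7),(-A,-B,0)),
(s,(445,177),(A,-B,.32)),(s,(440,107.5),(A,B,.32)),
(t,(148.3,209),(-A,B,.32)),(t,(190.7,151.7),(-A,-B,.32)),(t,(134.3,109.3),(A,-B,.32)),(t,(89.3,166.7),(A,B,.32))]
def X(v,p): c,n=np.cos(v[2]),np.sin(v[2]);return np.array([v[0]+c*p[0]-n*p[1],v[1]+n*p[0]+c*p[1],p[2]])
def f(v,O=O):
    out=[]
    for c,u,p in O:
        x=X(v,p);d=(c["R"]@x+c["t"])[2]/c["K"][0,0];out+=list((proj(c,x)-u)*d*1000)
    return np.array(out)
for nm,OO in(("all",O),("scene",O[2:7]),("top",O[7:]),("wrist",O[:2]),("s+t",O[2:])):
    o=least_squares(f,[.663,.161,np.radians(53)],args=(OO,),loss="soft_l1",x_scale=[.01,.01,.1]);print(nm,o.x[:2],np.degrees(o.x[2]));
    if nm=="all": print(f(o.x).reshape(-1,2).round(1).tolist())
E
```

```text
all [0.6632 0.1642] 52.166217627647534
[[-2.9, 0.1], [3.5, -0.5], [-0.7, -5.1], [1.4, -3.2], [-6.2, 2.3], [12.5, 1.3], [-0.6, -3.3], [-8.1, 1.9], [1.1, -4.6], [1.4, -5.0], [-2.4, -0.0]]
scene [0.6651 0.1622] 51.75268319787132
top [0.6616 0.1626] 53.27974265411504
wrist [0.6708 0.1634] 44.962131397175796
s+t [0.6631 0.1639] 52.160018062481406
```

The wrist picture shows the gripped candle upright, flame at (263,215), lined up with the opening. The roof corners are at (132,53) and (345,52). Now I insert it at height.

Call:
arm_command(
  travel=[
    [0.03, 0.042, 0],
    [0.06, 0.084, 0],
    [0.09, 0.126, 0],
    [0.12, 0.168, 0],
    [0.15, 0.21, 0],
    [0.175, 0.246, 0],
    [0.195, 0.274, 0],
    [0.21, 0.295, 0],
    [0.22, 0.309, 0],
    [0.22, 0.309, 0],
    [0.22, 0.309, 0],
  ],
  delta_rot=[
    [0, 0, 0],
    [0, 0, 0],
    [0, 0, 0],
    [0, 0, 0],
    [0, 0, 0],
    [0, 0, 0],
    [0, 0, 0],
    [0, 0, 0],
    [0, 0, 0],
    [0, 0, 0],
    [0, 0, 0],
  ],
)

```text
time_s: 21.8
tcp_pos: [0.6436, 0.1125, 0.2348]
eef_rot: [179.6, -80.0, 53.6]
contact_force: [0.1, -0.1, -2.3]
gripper_width: 0.0591
gripper_force: 25.0
```

```bash
python3 - <<'E'
from path import *
np.set_printoptions(precision=4,suppress=True)
st=r.get_state();print(st["tcp_pos"],st["eef_rot"],st["contact_force"],st["time_s"])
s=cap("scene");save(s,"s7");t=cap("top");w=cap("wrist");save(t,"t7");save(w,"w7")
br=lambda i:np.clip(255*(i/255.)**.5,0,255).astype(np.uint8)
p=np.zeros((600,800,3),np.uint8);p[:,:390]=br(cv2.resize(s["img"][70:270,310:440],None,fx=3,fy=3))
p[:300,390:790]=br(cv2.resize(w["img"],(400,300)));p[300:,390:]=br(cv2.resize(t["img"][100:220,80:244],(410,300)))
cv2.imwrite("pics/s7c.png",p[:,:,::-1])
E
```

```text
[0.6436 0.1125 0.2348] [179.6072 -79.9609  53.6284] [ 0.0995 -0.1004 -2.2867] 21.8
```

View pics/s7c.png

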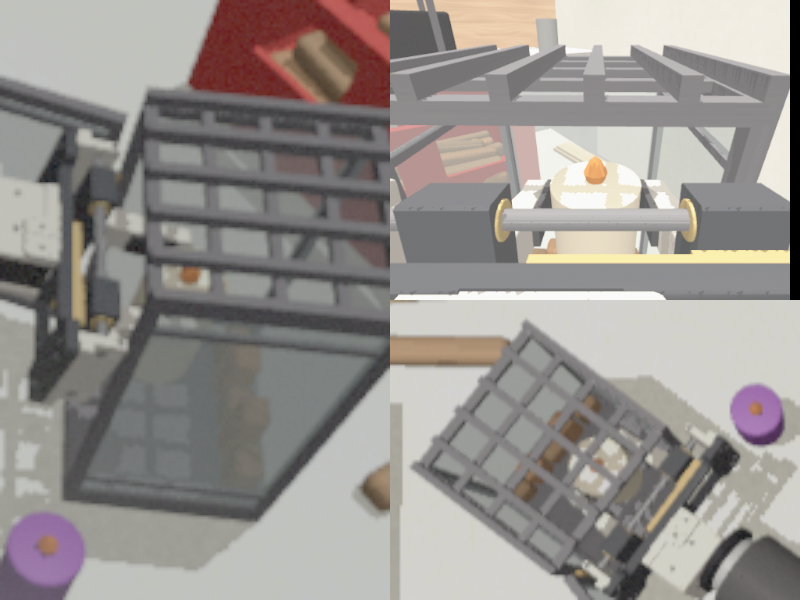

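The picture shows the candle inside the lantern under the grille, flame at crop (190,275) in the scene view. The gripper body is in front of the posts and nothing is touching. Lowering gently.

Call:
arm_command(
  travel=[
    [0, 0, -0.02],
    [0, 0, -0.05],
    [0, 0, -0.08],
    [0, 0, -0.11],
    [0, 0, -0.14],
    [0, 0, -0.17],
    [0, 0, -0.2],
    [0, 0, -0.225],
    [0, 0, -0.24],
    [0, 0, -0.25],
    [0, 0, -0.256],
    [0, 0, -0.256],
  ],
  delta_rot=[
    [0, 0, 0],
    [0, 0, 0],
    [0, 0, 0],
    [0, 0, 0],
    [0, 0, 0],
    [0, 0, 0],
    [0, 0, 0],
    [0, 0, 0],
    [0, 0, 0],
    [0, 0, 0],
    [0, 0, 0],
    [0, 0, 0],
  ],
)

```text
time_s: 23.45
tcp_pos: [0.6439, 0.1128, 0.1072]
eef_rot: [179.4, -80.0, 53.8]
contact_force: [0.1, 1.1, -2.6]
gripper_width: 0.0597
gripper_force: 25.0
```

Call:
arm_command(
  travel=[
    [0, 0, -0.003],
    [0, 0, -0.006],
    [0, 0, -0.009],
    [0, 0, -0.009],
  ],
  delta_rot=[
    [0, 0, 0],
    [0, 0, 0],
    [0, 0, 0],
    [0, 0, 0],
  ],
)

```text
time_s: 23.95
tcp_pos: [0.6438, 0.1128, 0.1024]
eef_rot: [179.5, -80.0, 53.7]
contact_force: [-0.1, 0.0, -2.0]
gripper_width: 0.0595
gripper_force: 25.0
```

Not yet in contact. I'll go a little lower.

Call:
arm_command(
  travel=[
    [0, 0, -0.002],
    [0, 0, -0.004],
    [0, 0, -0.004],
  ],
  delta_rot=[
    [0, 0, 0],
    [0, 0, 0],
    [0, 0, 0],
  ],
)

```text
time_s: 24.32
tcp_pos: [0.644, 0.1129, 0.1017]
eef_rot: [179.3, -80.1, 54.0]
contact_force: [-2.0, -1.4, 5.2]
gripper_width: 0.0595
gripper_force: 25.0
```

Call:
arm_command(
  travel=[
    [0, 0, 0],
    [0, 0, 0],
    [0, 0, 0],
    [0, 0, 0],
  ],
  delta_rot=[
    [0, 0, 0],
    [0, 0, 0],
    [0, 0, 0],
    [0, 0, 0],
  ],
  grip=0.82,
)

```text
time_s: 24.82
tcp_pos: [0.6438, 0.1129, 0.1005]
eef_rot: [179.5, -80.0, 53.7]
contact_force: [-0.7, -0.1, -0.0]
gripper_width: 0.0719
gripper_force: 0.0
```

Call:
arm_command(
  travel=[
    [0, 0, 0.01],
    [0, 0, 0.03],
    [0, 0, 0.06],
    [0, 0, 0.1],
    [0, 0, 0.14],
    [0, 0, 0.18],
    [0, 0, 0.22],
    [0, 0, 0.26],
    [0, 0, 0.27],
  ],
  delta_rot=[
    [0, 0, 0],
    [0, 0, 0],
    [0, 0, 0],
    [0, 0, 0],
    [0, 0, 0],
    [0, 0, 0],
    [0, 0, 0],
    [0, 0, 0],
    [0, 0, 0],
  ],
)

```text
time_s: 25.95
tcp_pos: [0.6439, 0.1129, 0.2384]
eef_rot: [178.1, -80.0, 55.1]
contact_force: [-0.7, 0.2, -0.3]
gripper_width: 0.0721
gripper_force: 0.0
```

Call:
arm_command(
  travel=[
    [-0.03, -0.042, 0],
    [-0.06, -0.084, 0],
    [-0.1, -0.14, 0],
    [-0.14, -0.19, 0],
    [-0.18, -0.245, 0],
    [-0.22, -0.3, 0],
    [-0.22, -0.3, 0],
  ],
  delta_rot=[
    [0, 0, 0],
    [0, 0, 0],
    [0, 0, 0],
    [0, 0, 0],
    [0, 0, 0],
    [0, 0, 0],
    [0, 0, 0],
  ],
)

```text
time_s: 26.82
tcp_pos: [0.5332, -0.0388, 0.2353]
eef_rot: [179.6, -79.9, 53.5]
contact_force: [-0.3, 0.2, 0.0]
gripper_width: 0.0718
gripper_force: 0.0
```

```bash
python3 - <<'E'
from path import *
np.set_printoptions(precision=4,suppress=True)
s=cap("scene");save(s,"s8");t=cap("top");save(t,"t8");w=cap("wrist")
br=lambda i:np.clip(255*(i/255.)**.5,0,255).astype(np.uint8)
p=np.zeros((600,800,3),np.uint8);p[:,:480]=br(cv2.resize(s["img"][70:270,270:430],None,fx=3,fy=3))
p[:240,480:]=br(cv2.resize(w["img"],(320,240)));p[240:,480:]=br(cv2.resize(t["img"][100:280,80:240],(320,360)))
cv2.imwrite("pics/s8c.png",p[:,:,::-1])
print(r.get_state()["joints"].round(1))
E
```

```text
[ -40.6   23.4  -19.1  -80.1  -86.  -137.4]
```

View pics/s8c.png

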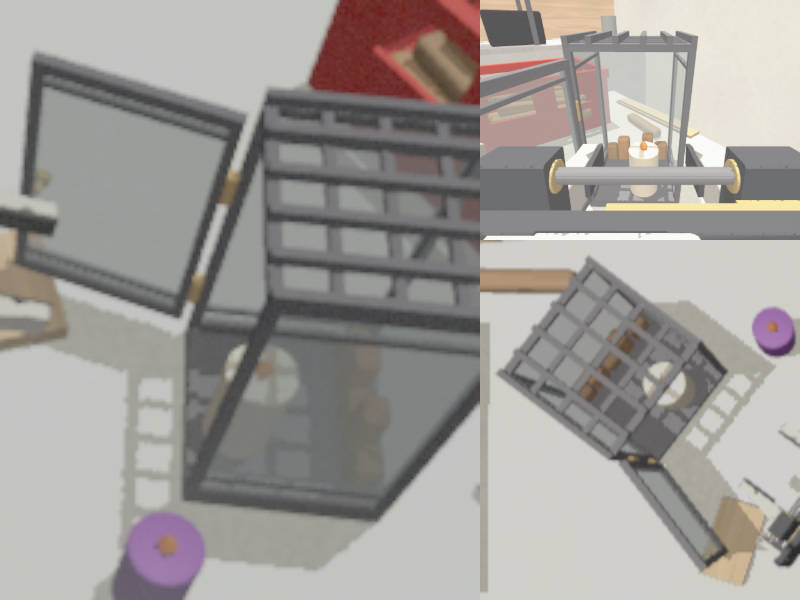

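The candle stands upright inside, flame at crop (643,147) in the wrist view and (265,368) in the scene view. The gripper is clear and the door is still wide open. Next I verify numerically and plan the closing.

```bash
python3 - <<'E'
from path import *
np.set_printoptions(precision=4,suppress=True)
s,t=load("s8"),load("t8")
C=np.array([.6635,.163]);hd=np.radians(52.6);ex=np.array([np.cos(hd),np.sin(hd)]);ey=np.array([-ex[1],ex[0]])
fs,ft=(358.3,192.7),(80+186/2,100+143/2)
p,e=tri(ray(s,*fs),ray(t,*ft));print("flame",p,e,"lantern",(p[:2]-C)@ex,(p[:2]-C)@ey)
F=onz(s,282.7,88.3,.292);Hs=onz(s,350,109.3,.292);Ft=onz(t,80+243/2,100+327/2,.292);H=C-.093*ex+.085*ey
print("free",F,Ft,"hinge",Hs,H)
for f in(F,Ft):
  for h in(Hs[:2],H):
    d=f[:2]-h;print(np.linalg.norm(d),np.arctan2(-d@ex,-d@ey))
q0=np.array(r.get_state()["joints"])
st=r.get_state();P=st["tcp_pos"]+[0,0,.185]
qa=ik(P,Rt(53.2,10,1),10)[0];print(qa.round(1))
a=1.9;d=-np.sin(a)*ex-np.cos(a)*ey;n=np.cos(a)*ex-np.sin(a)*ey
T=H+.09*d-.055*n;print("T",T)
for yaw in(-150,-120,180):
    for q in ik(np.r_[T,.42],Ro.from_euler('xyz',[180,0,yaw],degrees=True).as_matrix(),10): print(yaw,q.round(1),abs(q-qa).max())
    for q in ik(np.r_[T,.289],Ro.from_euler('xyz',[180,0,yaw],degrees=True).as_matrix(),6): print("low",yaw,q.round(1))
E
```

```text
flame [0.6538 0.1207 0.118 ] [np.float64(0.0022722588167286024), np.float64(0.002272258816728644)] lantern -0.039489836099315945 -0.01798904261884588
free [0.4109 0.047  0.292 ] [0.409  0.0219 0.292 ] hinge [0.5382 0.1391 0.292 ] [0.5395 0.1407]
0.15715421232299237 1.8621575156723646
0.15914624229932478 1.8586894978073314
0.174421502781029 1.7519845094594997
0.17646149579555415 1.7501163633119632
[ -40.4    6.1  -10.6  -79.4  -90.5 -162.9]
T [0.4341 0.1365]
-150 [  42.3   -4.7   -7.    -0.   -87.7 -102.3] 82.71673189369233
-150 [ 172.6  -75.7   -7.     0.  -158.6  127.4] 290.31760396528887
low -150 [  42.3   -2.3  -21.4   -0.   -70.9 -102.3]
-120 [ 42.3  -4.7  -7.   -0.  -87.7 -72.3] 90.54367374832972
-120 [ 172.6  -75.7   -7.     0.  -158.6  157.4] 320.3176039652915
low -120 [ 42.3  -2.3 -21.4  -0.  -70.9 -72.3]
180 [  42.3   -4.7   -7.     0.   -87.7 -132.3] 82.71673189412545
180 [ 172.6  -75.7   -7.    -0.  -158.6   97.4] 260.3176039484399
low 180 [  42.3   -2.3  -21.4   -0.   -70.9 -132.3]
```

Call:
arm_command(
  travel=[
    [0, 0, 0.08],
    [0, 0, 0.18],
    [0, 0, 0.28],
    [0, 0, 0.36],
    [0, 0, 0.36],
  ],
  delta_rot=[
    [0, 0, 0],
    [0, 0, 0],
    [0, 0, 0],
    [0, 0, 0],
    [0, 0, 0],
  ],
  grip=0,
)

```text
time_s: 27.6
tcp_pos: [0.534, -0.036, 0.4193]
eef_rot: [176.9, -80.0, 56.3]
contact_force: [0.3, 0.3, -0.6]
gripper_width: 0.0274
gripper_force: 0.0
```

```bash
python3 - <<'E'
from path import *
R=Ro.from_euler('xyz',[180,0,-150],degrees=True).as_matrix()
q0=np.array(r.get_state()["joints"]);q1=ik(np.array([.434,.1365,.42]),R,5,q0=np.array([42.3,-4.7,-7,0,-87.7,-102.3]))[0];np.save("q.npy",[q0,q1])
print(q0.round(1),q1.round(1));jpath(q1,14,1,14,q0)
E
```

```text
[ -40.3    6.1  -10.8  -79.4  -90.4 -162.2] [  42.4   -4.7   -7.    -0.   -87.7 -102.4]
[[-0.044, 0.077, -0.043], [-0.09, 0.137, -0.082], [-0.136, 0.182, -0.115], [-0.178, 0.213, -0.142], [-0.216, 0.234, -0.163], [-0.245, 0.245, -0.176], [-0.266, 0.251, -0.181], [-0.278, 0.253, -0.179], [-0.28, 0.256, -0.169], [-0.274, 0.261, -0.151], [-0.261, 0.271, -0.125], [-0.243, 0.287, -0.09], [-0.222, 0.312, -0.048], [-0.2, 0.345, 0.001]]
[[-0.081, -0.011, 0.092], [-0.16, -0.031, 0.186], [-0.237, -0.058, 0.283], [-0.311, -0.092, 0.382], [-0.382, -0.134, 0.482], [-0.449, -0.182, 0.584], [-0.514, -0.236, 0.685], [-0.575, -0.297, 0.786], [-0.633, -0.363, 0.887], [-0.688, -0.435, 0.987], [-0.739, -0.512, 1.085], [-0.788, -0.594, 1.182], [-0.835, -0.681, 1.275], [-0.879, -0.773, 1.365]]
zmin 0.3285925634634534 t 27.6 max 1.365 0.345
```

Call:
arm_command(
  travel=[
    [-0.04, 0.07, 0.04],
    [-0.09, 0.13, 0.08],
    [-0.13, 0.18, 0.1],
    [-0.17, 0.2, 0.1],
    [-0.2, 0.23, 0.1],
    [-0.22, 0.25, 0.1],
    [-0.23, 0.26, 0.1],
    [-0.23, 0.27, 0.1],
    [-0.23, 0.27, 0.1],
  ],
  delta_rot=[
    [-0.081, -0.011, 0.092],
    [-0.16, -0.031, 0.186],
    [-0.237, -0.058, 0.283],
    [-0.311, -0.092, 0.382],
    [-0.382, -0.134, 0.482],
    [-0.449, -0.182, 0.584],
    [-0.514, -0.236, 0.685],
    [-0.575, -0.297, 0.786],
    [-0.633, -0.363, 0.887],
  ],
)

```text
time_s: 28.72
tcp_pos: [0.4187, 0.099, 0.4645]
eef_rot: [157.7, -24.5, 154.9]
contact_force: [0.2, -0.6, -0.5]
gripper_width: 0.0002
gripper_force: 0.0
```

```bash
python3 - <<'E'
from path import *
R=Ro.from_euler('xyz',[180,0,-150],degrees=True).as_matrix()
plan([.434,.1365,.42],R);plan([.434,.1365,.289],R)
E
```

```text
from [0.4187 0.099  0.4645] [157.7 -24.5 154.9] q [   9.4   -0.9    7.8  -33.  -103.  -135.8] t 28.73
travel [ 0.031  0.075 -0.089] rot [-0.244 -0.291  0.648] deg 67.6
from [0.4187 0.099  0.4645] [157.7 -24.5 154.9] q [   9.4   -0.9    7.8  -33.  -103.  -135.8] t 28.73
travel [ 0.031  0.075 -0.351] rot [-0.244 -0.291  0.648] deg 67.6
```

Call:
arm_command(
  travel=[
    [0.005, 0.015, 0],
    [0.01, 0.03, 0],
    [0.015, 0.045, 0],
    [0.02, 0.06, 0],
    [0.031, 0.075, 0],
    [0.031, 0.075, -0.03],
    [0.031, 0.075, -0.09],
    [0.031, 0.075, -0.09],
    [0.031, 0.075, -0.17],
    [0.031, 0.075, -0.26],
    [0.031, 0.075, -0.351],
    [0.031, 0.075, -0.351],
  ],
  delta_rot=[
    [-0.035, -0.042, 0.093],
    [-0.07, -0.084, 0.186],
    [-0.105, -0.126, 0.28],
    [-0.14, -0.168, 0.373],
    [-0.175, -0.21, 0.465],
    [-0.21, -0.252, 0.56],
    [-0.244, -0.291, 0.648],
    [-0.244, -0.291, 0.648],
    [-0.244, -0.291, 0.648],
    [-0.244, -0.291, 0.648],
    [-0.244, -0.291, 0.648],
    [-0.244, -0.291, 0.648],
  ],
)

```text
time_s: 30.22
tcp_pos: [0.4333, 0.1347, 0.2881]
eef_rot: [179.7, -0.2, -150.5]
contact_force: [-0.1, 0.1, 1.6]
gripper_width: 0.0004
gripper_force: 0.0
```

```bash
python3 - <<'E'
from path import *
np.set_printoptions(precision=4,suppress=True)
st=r.get_state();p=st["tcp_pos"];print(p,st["eef_rot"],st["contact_force"],st["time_s"])
C=np.array([.6635,.163]);hd=np.radians(52.6);ex=np.array([np.cos(hd),np.sin(hd)]);ey=np.array([-ex[1],ex[0]]);H=C-.093*ex+.085*ey
for a,rr in((1.85,.09),(1.6,.1),(1.3,.115),(1.0,.125),(.7,.13),(.45,.13),(.25,.13),(.1,.13),(0,.13)):
    d=-np.sin(a)*ex-np.cos(a)*ey;n=np.cos(a)*ex-np.sin(a)*ey
    o=.026 if a>.8 else .02
    T=H+rr*d-o*n;print(a,T.round(3),((T-p[:2])/.5).round(3))
E
```

```text
[0.4333 0.1347 0.2881] [ 179.7308   -0.2481 -150.5256] [-0.1375  0.0732  1.6351] 30.225
1.85 [0.452 0.108] [ 0.037 -0.054]
1.6 [0.456 0.08 ] [ 0.046 -0.11 ]
1.3 [0.472 0.044] [ 0.078 -0.182]
1.0 [0.503 0.018] [ 0.14  -0.233]
0.7 [0.548 0.009] [ 0.23 -0.25]
0.45 [0.58  0.016] [ 0.294 -0.238]
0.25 [0.604 0.026] [ 0.342 -0.217]
0.1 [0.621 0.037] [ 0.375 -0.195]
0 [0.631 0.046] [ 0.395 -0.178]
```

Call:
arm_command(
  travel=[
    [0.037, -0.054, 0],
    [0.042, -0.085, 0],
    [0.046, -0.11, 0],
    [0.06, -0.148, 0],
    [0.078, -0.182, 0],
    [0.108, -0.21, 0],
    [0.14, -0.233, 0],
    [0.185, -0.244, 0],
    [0.23, -0.25, 0],
    [0.262, -0.245, 0],
    [0.294, -0.238, 0],
    [0.318, -0.229, 0],
    [0.342, -0.217, 0],
    [0.355, -0.21, 0],
    [0.355, -0.21, 0],
  ],
  delta_rot=[
    [0, 0, 0],
    [0, 0, 0],
    [0, 0, 0],
    [0, 0, 0],
    [0, 0, 0],
    [0, 0, 0],
    [0, 0, 0],
    [0, 0, 0],
    [0, 0, 0],
    [0, 0, 0],
    [0, 0, 0],
    [0, 0, 0],
    [0, 0, 0],
    [0, 0, 0],
    [0, 0, 0],
  ],
)

```text
time_s: 32.1
tcp_pos: [0.6122, 0.0307, 0.2898]
eef_rot: [179.8, 0.1, -150.4]
contact_force: [0.8, -1.1, -0.1]
gripper_width: 0.0006
gripper_force: 0.0
```

Call:
arm_command(
  travel=[
    [0.006, 0.006, 0],
    [0.012, 0.012, 0],
    [0.018, 0.018, 0],
    [0.024, 0.024, 0],
    [0.03, 0.03, 0],
    [0.033, 0.034, 0],
    [0.033, 0.034, 0],
  ],
  delta_rot=[
    [0, 0, 0],
    [0, 0, 0],
    [0, 0, 0],
    [0, 0, 0],
    [0, 0, 0],
    [0, 0, 0],
    [0, 0, 0],
  ],
)

```text
time_s: 32.98
tcp_pos: [0.6284, 0.0475, 0.2899]
eef_rot: [179.8, 0.1, -150.4]
contact_force: [0.0, -0.3, 0.9]
gripper_width: 0.0001
gripper_force: 0.1
```

Still no stop felt. I'll continue in small steps along the lantern's x.

Call:
arm_command(
  travel=[
    [0.004, 0.005, 0],
    [0.007, 0.01, 0],
    [0.01, 0.013, 0],
    [0.01, 0.013, 0],
  ],
  delta_rot=[
    [0, 0, 0],
    [0, 0, 0],
    [0, 0, 0],
    [0, 0, 0],
  ],
)

```text
time_s: 33.48
tcp_pos: [0.6292, 0.0486, 0.2899]
eef_rot: [179.9, -0.6, -150.5]
contact_force: [-13.1, -18.2, 6.7]
gripper_width: 0.0006
gripper_force: 11.1
```

```bash
python3 - <<'E'
from path import *
np.set_printoptions(precision=4,suppress=True)
st=r.get_state();p=st["tcp_pos"];print(p,st["contact_force"],st["time_s"])
C=np.array([.6635,.163]);hd=np.radians(52.6);ex=np.array([np.cos(hd),np.sin(hd)]);ey=np.array([-ex[1],ex[0]]);print("lantern xy",(p[:2]-C)@ex,(p[:2]-C)@ey)
E
```

```text
[0.6292 0.0486 0.2899] [-13.0542 -18.1763   6.6621] 33.475
lantern xy -0.11172647892090821 -0.04225057917068381
```

Firm stop: about 22 N, pointing straight out of the front. Backing off and rising.

Call:
arm_command(
  travel=[
    [-0.015, -0.02, 0],
    [-0.04, -0.05, 0],
    [-0.08, -0.1, 0],
    [-0.08, -0.1, 0.1],
    [-0.12, -0.16, 0.25],
    [-0.16, -0.26, 0.3],
    [-0.16, -0.36, 0.3],
    [-0.16, -0.46, 0.3],
    [-0.16, -0.5, 0.3],
    [-0.16, -0.5, 0.3],
  ],
  delta_rot=[
    [0, 0, 0],
    [0, 0, 0],
    [0, 0, 0],
    [0, 0, 0],
    [0, 0, 0],
    [0, 0, 0],
    [0, 0, 0],
    [0, 0, 0],
    [0, 0, 0],
    [0, 0, 0],
  ],
)

```text
time_s: 34.72
tcp_pos: [0.5529, -0.1972, 0.4397]
eef_rot: [179.7, 0.1, -150.5]
contact_force: [-0.1, 0.5, -0.2]
gripper_width: 0.0007
gripper_force: 0.0
```

```bash
python3 - <<'E'
from path import *
np.set_printoptions(precision=4,suppress=True)
s,t=cap("scene"),cap("top");save(s,"s9");save(t,"t9")
print(r.get_state()["tcp_pos"],r.get_state()["contact_force"])
C=np.array([.6635,.163]);hd=np.radians(52.6);ex=np.array([np.cos(hd),np.sin(hd)]);ey=np.array([-ex[1],ex[0]]);H=C-.093*ex+.085*ey
for nm,c in(("s",s),("t",t)):
    h=cv2.cvtColor(c["img"],cv2.COLOR_RGB2HSV)
    # flame + brass knob blobs in lantern area
    m=((h[...,0]<28)&(h[...,1]>110)&(h[...,2]>45)).astype(np.uint8)
    x0,y0,x1,y1=(320,100,440,250) if nm=="s" else (90,110,240,230)
    n,l,st,ce=cv2.connectedComponentsWithStats(m[y0:y1,x0:x1])
    print(nm,[((ce[k]+[x0,y0]).round(1).tolist(),int(st[k][4])) for k in range(1,n) if 3<st[k][4]<80])
    for a in(0,.1,.2):
        d=-np.sin(a)*ex-np.cos(a)*ey;nn=np.cos(a)*ex-np.sin(a)*ey
        print(a,"knob",proj(c,np.r_[H+.154*d-.025*nn,.13]).round(1),"topfree",proj(c,np.r_[H+.166*d-.005*nn,.292]).round(1))
E
```

```text
[ 0.5532 -0.1957  0.4399] [ 0.397   0.4863 -0.4967]
s [([413.6, 101.5], 35), ([358.2, 192.4], 8), ([329.6, 205.0], 40), ([436.8, 230.6], 56), ([325.5, 249.0], 4)]
0 knob [325.6 205.3] topfree [349.7 172.5]
0.1 knob [319.1 203.5] topfree [341.2 171.1]
0.2 knob [312.9 201.1] topfree [332.9 169.1]
t [([159.5, 140.0], 16), ([226.0, 143.1], 20), ([145.3, 146.9], 11), ([154.5, 145.5], 4), ([150.6, 149.9], 10)]
0 knob [205.2 172.7] topfree [195.1 157.1]
0.1 knob [208.9 176.9] topfree [200.2 161.5]
0.2 knob [212.1 181.4] topfree [204.8 166.5]
```

The knob is at scene (330,205), against (325.6,205.3) predicted for a shut door. The flame is unmoved at (358,192). The arm is clear, so I'm handing in.

```bash
python3 -c "
from plant import close_job
print(close_job())"
```

```text
the job is handed in; nothing more can be done
None
```

I handed the job in at about 35 s of the 72 s: the ivory candle stands upright on the lantern floor, set down gently, with the door closed to its stop and the arm clear; the hand-in returned no verdict, and I did not re-measure the red candle, bottle, cutter or offcut afterwards.

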